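Charge the empty crucible with casting ingots

TASK

One of the three crucibles on the tray is still empty: pour all six ingots from the steel cup into it and leave the two full ones alone. The clay is brittle, so tilt the loaded cup, rest its lip lightly on the rim of the empty crucible, and only then tip it there until every ingot has slid in. Then stand the empty cup upright on the steel plate again, and don't disturb the other things on the bench.

Things in the scene. Friction and masses are not known exactly. Their poses are not given: they have to be found in the camera images.
- cup: plain steel cup holding six ingots: a round beaker without handle, 75 mm tall, 48 mm across at the foot, widening to 62 mm at 30 mm height and straight from there to the rim, wall 3 mm, floor 4 mm thick, 0.1 to 0.19 kg plus 0.12 to 0.2 kg of ingots; origin at the centre of its underside, z towards the mouth
- cup_mouth (a point): centre of the cup's mouth, in the plane of its rim, 75 mm above the cup's origin
- cup_middle (a point): point on the cup's axis, 35 mm above its origin
- plate: flat steel plate fixed on the bench, 200 mm (its x) by 180 mm (its y), 4 mm thick; the cup stands on it at the start; origin at the centre of its underside
- tray: dark steel tray fixed on the bench, 350 mm (its x) by 125 mm (its y), 12 mm thick, with the three crucibles in a row along its x, about 110 mm apart; origin at the centre of its underside
- crucible_empty: the only empty one of three alike crucibles on the tray, at any of its three places: round clay crucible, 58 mm tall, outside 72 mm across at the foot and 90 mm at the rim, wall 5 mm, inside floor 6 mm up and 62 mm across; seated firmly in the tray; origin at the centre of its underside, z up, y across the row
- crucible_empty_mouth (a point): centre of the empty crucible's mouth, in the plane of its rim, 58 mm above its origin
- crucible_full1: one of the two crucibles that already hold ingots (heaped to 43 mm above its underside, below its rim); same size and axes as the empty one
- crucible_full2: the other crucible that already holds ingots; same size and axes
- wax: bystander: green wax block, 75 x 55 x 22 mm, between plate and tray; origin at the centre of its underside
- spatula: bystander: spatula 170 mm long lying between plate and tray, under 30 mm high; its x along it
- brush: bystander: brush 170 mm long lying between robot and plate; its x along it
- bowl: bystander: black rubber bowl, 100 mm across, 45 mm tall, beyond the plate
- jar: bystander: closed jar, 60 mm across, 85 mm tall, beyond the plate
- model: bystander: plaster dental model, 70 x 65 mm, 28 mm high, left of the tray on the robot's side
- ingot0: casting ingot, a metal cylinder 16 mm across and 18 mm long, 20 to 33 g, smooth and slippery, in the cup at the start; origin at its centre, z along its axis
- ingot1: casting ingot, a metal cylinder 16 mm across and 18 mm long, 20 to 33 g, smooth and slippery, in the cup at the start; origin at its centre, z along its axis
- ingot2: casting ingot, a metal cylinder 16 mm across and 18 mm long, 20 to 33 g, smooth and slippery, in the cup at the start; origin at its centre, z along its axis
- ingot3: casting ingot, a metal cylinder 16 mm across and 18 mm long, 20 to 33 g, smooth and slippery, in the cup at the start; origin at its centre, z along its axis
- ingot4: casting ingot, a metal cylinder 16 mm across and 18 mm long, 20 to 33 g, smooth and slippery, in the cup at the start; origin at its centre, z along its axis
- ingot5: casting ingot, a metal cylinder 16 mm across and 18 mm long, 20 to 33 g, smooth and slippery, in the cup at the start; origin at its centre, z along its axis

How it is judged:
By the outcome, as a careful person would: the job done as asked, in the order asked, and still so for the second after the job is handed in, with the robot touching nothing.
It also fails if it takes over 72 s, if anything falls off the work surface, if the arm or the gripper's body presses on something with over 40 N, if the wrist force passes 120 N, or if a joint passes its speed limit or range.

ROBOT

A 6-joint arm with a two-finger parallel gripper is mounted at the origin on the work surface. World frame = base frame: x ahead of the robot, y to its left, z up, the work surface at z = 0. Lengths are in m, angles in degrees, forces in N, time in s.
With the tool pointing down it reaches from about 0.4 to 0.825 m from the base axis. Payload 7 kg.
Tool frame: the origin (TCP) lies at the very end of the fingers, on their centre line; the grasp point (between the pads) lies 19 mm behind it (ctrl.grip_point_offset is the distance from the TCP to the grasp point, in m); x points along the fingers, z is the direction in which the jaws open and shut, and the axes are right-handed (so a half turn about x gives the same grasp; the last joint's range is limited). The gripper opens to 88 mm and grips with 3 to 60 N. Pads are 19 mm wide; open, the fingers measure 130 mm over their backs; the gripper's body (78 mm by 193 mm) begins 47 mm behind the grasp point.
Start: joints at [-60.613, 20.546, 0.682, 0, -70.136, -16.507], TCP at [0.15, -0.658, 0.227] pointing down, gripper open.
Joint ranges: [-176.03, 176.03], [-82.01, 121.73], [-58.28, 71.71], [-173.87, 95.51], [-174.79, -0.11], [-173.66, 173.66]. Speed limits (degrees/s): [136.94, 136.94, 172.46, 180, 180, 180].

INTERFACE

Orientations are given as [roll, pitch, yaw] about the fixed x, y, z axes, in that order (R = Rz(yaw) Ry(pitch) Rx(roll)).
In Python, from plant import get_obs, snapshot, calibration, close_job, ctrl gives the robot as it stands.
- The arm moves only by the tool move_arm, never from a script. Its argument "commands" is a list that holds one entry, the list of rows, each a list of 4 numbers: the shift along the tool's x, y, z in cm, then the turn about the tool's x in rad. In form: [[[dx, dy, dz, spin], ...]]. A call has 1 to 8 rows; each row shifts and turns the commanded pose from where the row before left it, along the tool's axes as they then stand; what a row does not reach is not made up. A row lasts 1/10 s, in which the tool goes at most 50 mm and 8.59 degrees, less where a joint would pass 70% of its speed; a pose out of reach is approached as far as the arm can. A call with a gripper value outside its range is refused whole. "jaw" is the finger opening in cm, from 0 to 8.76, set as the call begins (left out, the last holds). The fingers move at their own pace and stop on an object; the grip force is fixed at half the most. Time passes only in rows, so rows that do not move let the fingers close. It gives the time, the measured TCP pose, the force and the opening at its end, in the units of the state.
- get_obs(): the state, without advancing time (a new reading comes with each control period).
- snapshot(name): name is "scene" or "top"; returns (picture, depth): 400x640x3 uint8, red, green, blue; 400x640 float32, m along the optical axis (not along the pixel's ray), 0 where there is no reading.
- calibration(name): a dict with "mtx" (3x3 intrinsics, pixels), "T" (4x4, takes a point from camera to world coordinates). Camera axes: x right, y up, looking along -z (the intrinsics and any distortion apply to the point x, -y, -z); pixel columns grow to the right and rows downward; lengths in m; the calibration is good to about 2 mm. A picture is of the moment at which its call begins. calibration takes no time and is no camera call.
- close_job(): hands the job in, once; it reports no verdict.
The state is a dict: "clock": time; "joint_pos": joint angles; "qvel": joint speeds; "tau": joint torques, N m; "tool_pos": TCP position; "orientation": TCP orientation; "force": force on the tool from outside, world axes, zero at the start; "moment": the same for the moment, N m; "opening": finger opening in m.
Only numpy, scipy, OpenCV 4.12 (cv2) and the standard library are available. Lean on these libraries where they do the work, as an engineer would, in place of code of your own. Each camera call takes 0.05 s, during which the arm holds its last target. There are 200 camera calls.

## Working session

There is one attempt and no reset: what is moved stays moved. The work goes in short steps, Python scripts to look and compute and a tool call to move; the robot and the scene stay as the last step left them, time stands still between calls to the robot, and variables do not carry over. Pictures are saved under pics/ and viewed, about 8 in all and at most 12, crops included, and the job is handed in when it is done.

Besides the shell and the picture viewer there is one more tool, called by a JSON object that holds its "name" and its "arguments", one argument or row to a line. move_arm: Moves the arm, as the interface text tells. Its arguments: {"type":"object","properties":{"commands":{"type":"array"},"jaw":{"type":"number"}},"required":["commands"]}

```bash
ls; mkdir -p pics
python3 - <<'E'
from plant import get_obs, snapshot, calibration, ctrl
import cv2,numpy as np
print(get_obs()); print(ctrl, ctrl.grip_point_offset)
for n in("scene","top"):
    p,d=snapshot(n); np.savez(f"pics/{n}0.npz",p=p,d=d); cv2.imwrite(f"pics/{n}0.png",p[:,:,::-1]); c=calibration(n); print(n,c, d.min(),d.max())
E
```

```text
pics
{'clock': 0.0, 'joint_pos': array([-6.06148671e+01,  2.05913346e+01,  6.32590211e-01, -2.01672293e-02,
       -7.01358227e+01, -1.65062849e+01]), 'qvel': array([-0.09656329, -0.06238566, -0.03668336,  0.02679641, -0.02850789,
       -0.01468948]), 'tau': array([-3.05928961e-05, -5.82722640e+01,  2.93055940e+01,  6.99694321e+00,
        6.80347293e-03, -1.70673679e-04]), 'tool_pos': array([ 0.15030282, -0.65753934,  0.22561469]), 'orientation': array([  5.17170218,  89.90355062, 108.04368195]), 'force': array([-0.13523545, -0.79928552,  0.47970624]), 'moment': array([-0.01355687, -0.00608622,  0.00957583]), 'opening': 0.08789200684296174}
<Robot object at 0x7effab5fba10> 0.0188
scene {'mtx': array([[370.74355708,   0.        , 317.61711781],
       [  0.        , 370.74355708, 206.67097801],
       [  0.        ,   0.        ,   1.        ]]), 'T': array([[ 0.71287308, -0.58267136,  0.39026408,  0.93802799],
       [ 0.70128484,  0.58959004, -0.40072829, -0.30809882],
       [ 0.00339708,  0.55935469,  0.82892146,  0.84343552],
       [ 0.        ,  0.        ,  0.        ,  1.        ]])} 0.0 3.1060307
top {'mtx': array([[481.19632324,   0.        , 330.80886203],
       [  0.        , 481.19632324, 200.74502125],
       [  0.        ,   0.        ,   1.        ]]), 'T': array([[-0.00932518,  0.99805161, -0.06169294,  0.47983968],
       [-0.99995381, -0.00916389,  0.00289685,  0.03952684],
       [ 0.00232585,  0.06171711,  0.99809097,  1.32924424],
       [ 0.        ,  0.        ,  0.        ,  1.        ]])} 0.0 2.1604755
```

View pics/scene0.png

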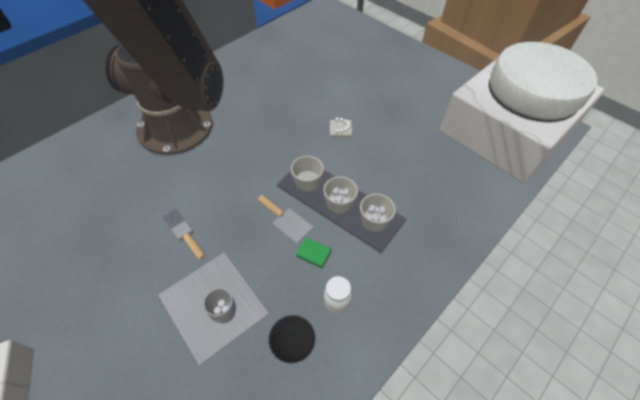

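View pics/top0.png

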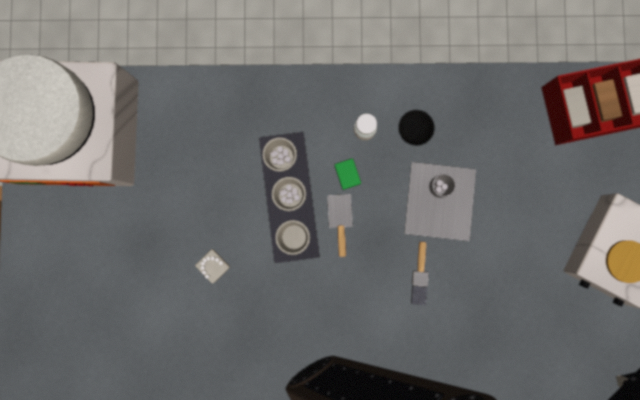

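The empty crucible is the one nearest the robot: scene (307,172), top (293,237). The cup with ingots is at scene (219,305), top (441,186). The wax, spatula, jar and bowl lie between or beyond them. Next I measure with depth from both views.

```bash
cat > h.py <<'E'
import numpy as np,cv2
from plant import get_obs, snapshot, calibration, ctrl
def cloud(n,d):
    c=calibration(n);K=c["mtx"];v,u=np.mgrid[:400,:640]
    P=np.stack([(u-K[0,2])/K[0,0]*d,-(v-K[1,2])/K[1,1]*d,-d],-1)
    W=P@c["T"][:3,:3].T+c["T"][:3,3]; W[d==0]=np.nan; return W
def circ(xy):
    A=np.c_[2*xy,np.ones(len(xy))];s=np.linalg.lstsq(A,(xy**2).sum(1),rcond=None)[0]
    return s[:2],np.sqrt(s[2]+s[0]**2+s[1]**2)
E
python3 - <<'E'
from h import *
seeds=dict(top=dict(cup=(441,186),ce=(293,237),c1=(289,194),c2=(280,155),jar=(366,125),bowl=(416,127),wax=(347,173),model=(212,266),brush=(420,285),spat=(342,215)),
 scene=dict(cup=(219,305),ce=(307,172),c1=(340,194),c2=(377,212),jar=(338,291),bowl=(292,338),wax=(314,252),model=(341,128),brush=(184,232),spat=(290,222)))
for n in seeds:
    z=np.load(f"pics/{n}0.npz");W=cloud(n,z["d"])
    print(n,"table z",np.nanmedian(W[240:330,200:400,2]) if n=="top" else np.nanmedian(W[100:140,230:300,2]))
    for k,(u,v) in seeds[n].items():
        w=W[v-24:v+25,u-24:u+25].reshape(-1,3); w=w[~np.isnan(w[:,0])]
        c0=W[v,u,:2]; w=w[np.hypot(*(w[:,:2]-c0).T)<.065]
        zt=np.percentile(w[:,2],99)
        r=w[w[:,2]>zt-.008]
        print(k,"ctr",W[v,u].round(3),"ztop %.3f"%zt,"mean",r.mean(0).round(3),"ext",np.ptp(r[:,:2],axis=0).round(3), "circ",*[np.round(q,4) for q in circ(r[:,:2])],len(r))
# plate & tray corners
for n,Q in dict(top=dict(plate=[(412,163),(476,168),(469,240),(405,234)],tray=[(261,137),(303,132),(319,257),(275,262)]),scene=dict(plate=[(159,296),(222,255),(267,311),(200,359)],tray=[(292,172),(278,185),(382,247),(405,217)])).items():
    W=cloud(n,np.load(f"pics/{n}0.npz")["d"])
    for k,q in Q.items(): print(n,k,[W[v,u].round(3).tolist() for u,v in q])
E
```

```text
top table z -0.0004465348040301187
cup ctr [ 0.597 -0.261  0.039] ztop 0.081 mean [ 0.597 -0.26   0.078] ext [0.061 0.062] circ [ 0.5969 -0.2583] 0.0294 102
ce ctr [0.463 0.14  0.011] ztop 0.072 mean [0.464 0.139 0.069] ext [0.086 0.089] circ [0.4646 0.1381] 0.0417 214
c1 ctr [0.579 0.148 0.035] ztop 0.073 mean [0.58  0.149 0.069] ext [0.106 0.087] circ [0.5799 0.148 ] 0.0423 204
c2 ctr [0.685 0.172 0.035] ztop 0.073 mean [0.683 0.172 0.069] ext [0.086 0.087] circ [0.6828 0.1716] 0.0417 198
jar ctr [ 0.754 -0.058  0.085] ztop 0.089 mean [ 0.759 -0.058  0.085] ext [0.052 0.05 ] circ [ 0.7592 -0.0578] 0.0187 299
bowl ctr [ 0.765 -0.203  0.008] ztop 0.048 mean [ 0.76  -0.197  0.044] ext [0.099 0.096] circ [ 0.7566 -0.1952] 0.0468 206
wax ctr [ 0.636 -0.009  0.023] ztop 0.026 mean [ 0.637 -0.009  0.022] ext [0.082 0.071] circ [ 0.6367 -0.0095] 0.0265 465
model ctr [0.387 0.359 0.018] ztop 0.029 mean [0.392 0.363 0.025] ext [0.075 0.072] circ [0.3868 0.3588] 0.0256 163
brush ctr [ 0.331 -0.203  0.02 ] ztop 0.023 mean [ 0.333 -0.201  0.019] ext [0.116 0.045] circ [ 0.3325 -0.2007] 0.0323 4
[... 1050 characters left out ...]
t [0.059 0.062] circ [0.3844 0.3554] 0.0267 93
brush ctr [ 0.36  -0.206  0.018] ztop 0.022 mean [ 0.352 -0.206  0.018] ext [0.128 0.044] circ [ 0.3576 -0.2054] 0.036 495
spat ctr [0.525 0.011 0.004] ztop 0.019 mean [0.478 0.006 0.017] ext [0.034 0.018] circ [0.4778 0.0076] 0.0111 77
top plate [[0.665, -0.191, 0.003], [0.65, -0.37, -0.004], [0.45, -0.346, -0.007], [0.468, -0.168, -0.003]]
top tray [[0.74, 0.228, 0.008], [0.754, 0.111, 0.006], [0.407, 0.07, -0.001], [0.396, 0.189, 0.015]]
scene plate [[0.457, -0.344, 0.007], [0.475, -0.175, 0.005], [0.663, -0.19, 0.005], [0.64, -0.359, 0.005]]
scene tray [[0.445, 0.099, 0.068], [0.413, 0.07, 0.008], [0.748, 0.12, 0.013], [0.732, 0.241, 0.001]]
```

{"name": "move_arm", "arguments": {
  "commands": [
    [[-2, 0, 0, 0.1], [-2, 0, 0, 0.1]]
  ]
}}

```text
clock: 0.3
tool_pos: [0.1502, -0.6574, 0.2658]
orientation: [22.9, 89.8, 114.1]
force: [-0.2, -0.6, -0.3]
opening: 0.0875
```

Run:
```python
from h import *
from scipy.spatial.transform import Rotation as R
o=get_obs();print(o);print(R.from_euler('xyz',o['orientation'],degrees=True).as_matrix().round(3)); print([a for a in dir(ctrl) if a[0]!='_'])
print(R.from_euler('xyz',[5.17,89.9,108.04],degrees=True).as_matrix().round(3))
```

```text
{'clock': 0.3, 'joint_pos': array([-6.06107577e+01,  1.94544116e+01,  4.17391259e+00, -1.49459726e-02,
       -7.48748904e+01, -2.81909100e+01]), 'qvel': array([ 2.14012353e-02, -5.91567277e+00,  1.88651524e+01,  2.31864753e-01,
       -2.34963372e+01, -5.73709594e+01]), 'tau': array([-5.01841342e-02, -5.57777309e+01,  2.79888099e+01,  6.90789387e+00,
        6.41636197e-01,  1.77282874e+00]), 'tool_pos': array([ 0.15024908, -0.65741045,  0.26578552]), 'orientation': array([ 22.88998666,  89.84394271, 114.08439953]), 'force': array([-0.17871425, -0.58244251, -0.25330821]), 'moment': array([-0.13409491,  0.00157138, -0.03684755]), 'opening': 0.08745036272197651}
[[-0.001 -1.    -0.021]
 [ 0.002 -0.021  1.   ]
 [-1.     0.001  0.003]]
['PlanningError', 'grip_point_offset']
[[-0.001 -0.975 -0.223]
 [ 0.002 -0.223  0.975]
 [-1.     0.     0.002]]
```

{"name": "move_arm", "arguments": {
  "commands": [
    [[-5, 0, 0, 0], [-5, 0, 0, 0], [-5, 0, 0, 0], [-5, 0, 0, 0], [-5, 0, 0, 0], [-5, 0, 0, 0], [-5, 0, 0, 0], [-5, 0, 0, 0]]
  ]
}}

```text
clock: 1.1
tool_pos: [0.1492, -0.6532, 0.6534]
orientation: [-174.2, 89.6, -82.8]
force: [0.4, -2.4, 2.3]
opening: 0.0876
```

{"name": "move_arm", "arguments": {
  "commands": [
    [[-5, 0, 0, 0], [-5, 0, 0, 0], [-5, 0, 0, 0], [-5, 0, 0, 0], [-5, 0, 0, 0], [-5, 0, 0, 0], [-5, 0, 0, 0], [-5, 0, 0, 0]]
  ]
}}

```text
clock: 1.9
tool_pos: [0.1172, -0.4866, 0.8117]
orientation: [179.1, 79.3, -89.5]
force: [0.2, -0.1, 1.7]
opening: 0.0877
```

Run:
```python
from h import *
print(get_obs())
```

```text
{'clock': 1.9, 'joint_pos': array([ -48.50561806,   15.44005328,   71.64967196,   10.3971144 ,
       -137.63188097,  -31.87194917]), 'qvel': array([ 23.02279503, -16.45865544,  -0.09298971,  18.70104197,
        -7.54225035,  -7.11620584]), 'tau': array([ -3.60895224, -37.31327534,  16.77279532,   3.60128023,
         0.6984935 ,   0.23818986]), 'tool_pos': array([ 0.11719781, -0.48662315,  0.8117405 ]), 'orientation': array([179.09795469,  79.31475779, -89.49526145]), 'force': array([ 0.19552597, -0.12713787,  1.73672186]), 'moment': array([ 0.56075951, -0.04927256, -0.04134278]), 'opening': 0.08769552284276563}
```

{"name": "move_arm", "arguments": {
  "commands": [
    [[5, 0, 0, 0], [5, 0, 0, 0], [5, 0, 0, 0], [5, 0, 0, 0]]
  ]
}}

```text
clock: 2.3
tool_pos: [0.1183, -0.5213, 0.6468]
orientation: [178.8, 79.2, -89.7]
force: [0.3, -0.3, 1.8]
opening: 0.0876
```

Run:
```python
from h import *
o=get_obs();print(o['clock'],o['joint_pos'],o['tool_pos'],o['orientation'],o['qvel'])
```

```text
2.3 [ -51.20482074    1.45353133   26.5890955     6.97439256 -106.54747487
  -34.82082157] [ 0.11830084 -0.52125487  0.64683523] [178.80923028  79.22413441 -89.70746103] [ -7.83274112 -18.73754764 -90.08304512  -4.13749825  70.78936743
  -1.99782931]
```

```bash
cat > kin.py <<'E'
import numpy as np
from scipy.spatial.transform import Rotation as R
from scipy.optimize import least_squares
D=[([-60.6148671,20.5913346,.63259,-.02016,-70.1358227,-16.5062849],[.15030282,-.65753934,.22561469],[5.17170218,89.90355062,108.04368195]),
([-60.6107577,19.4544116,4.17391,-.01494,-74.87489,-28.19091],[.15024908,-.65741045,.26578552],[22.88998666,89.84394271,114.08439953]),
([-48.50561806,15.44005328,71.64967196,10.3971144,-137.63188097,-31.87194917],[.11719781,-.48662315,.8117405],[179.09795469,79.31475779,-89.49526145]),
([-51.20482074,1.45353133,26.5890955,6.97439256,-106.54747487,-34.82082157],[.11830084,-.52125487,.64683523],[178.80923028,79.22413441,-89.70746103])]
E=lambda a,x:R.from_euler(a,x,degrees=True)
def fk(q,p,full=False):
    d1,a1,L2,a3,L4,d6,off,s4,s6=p
    r=E('z',q[0]);t=np.array([0,0,d1])+r.apply([a1,0,0]);r=r*E('y',q[1]);t=t+r.apply([0,0,L2]);el=t
    r=r*E('y',-q[2]);t=t+r.apply([L4,0,a3]);w=t
    r=r*E('x',s4*q[3])*E('y',-q[4]);t=t+r.apply([d6,0,0]);r=r*E('x',s6*q[5]+off*100)
    return (t,r,w,el) if full else (t,r)
def fit():
    best=None
    for s4 in(1,-1):
        for s6 in(1,-1):
            for off in(0,.9,1.8,-.9):
                f=lambda p:np.concatenate([np.r_[(fk(q,[*p,s4,s6])[0]-x)*10,(fk(q,[*p,s4,s6])[1].inv()*E('xyz',o)).as_rotvec()] for q,x,o in D]+[(p[:6]-[.4,.05,.4,.03,.4,.25])*1e-3])
                s=least_squares(f,[.4,.05,.4,.03,.4,.25,off])
                if best is None or s.cost<best[0]: best=(s.cost,[*s.x,s4,s6],s.fun)
    return best
if __name__=="__main__":
    c,p,f=fit();print(c,np.round(p,4).tolist());print(f.round(4)); np.save('p.npy',p)
E
python3 kin.py
```

```text
3.8099384431421064 [1.278, -0.1948, 0.9103, 0.1773, 0.4999, 1.9123, 1.8, -1.0, -1.0]
[ 1.7045e+00  8.9250e-01 -1.1690e-01  0.0000e+00 -0.0000e+00 -0.0000e+00
  1.6037e+00  1.0688e+00 -2.4000e-02  0.0000e+00 -0.0000e+00 -0.0000e+00
  3.9600e-02 -1.3700e-02 -2.1370e-01 -0.0000e+00 -0.0000e+00  0.0000e+00
  1.2270e-01  3.5700e-02  3.5470e-01 -0.0000e+00 -0.0000e+00 -0.0000e+00
  9.0000e-04 -2.0000e-04  5.0000e-04  1.0000e-04  1.0000e-04  1.7000e-03]
```

```bash
sed -i 's/d1,a1,L2,a3,L4,d6,off,s4,s6=p/d1,a1,L2,a3,L4,d6,off,b,b5,s4,s6=p/; s/\[L4,0,a3\]/[L4,b,a3]/; s/apply(\[d6,0,0\])/apply([d6,b5,0])/; s/(p\[:6\]-\[.4,.05,.4,.03,.4,.25\])/(p[np.r_[:6,7,8]]-[.4,.05,.4,.03,.4,.25,0,0])/; s/\.25,off\])/.25,off,0,0])/' kin.py; python3 kin.py
```

```text
7.087507588557476e-08 [0.1988, -0.0, 0.6016, 0.0, 0.4636, 0.378, 1.8, -0.0, -0.1918, -1.0, -1.0]
[ 0.     -0.      0.      0.     -0.     -0.      0.      0.      0.
  0.     -0.     -0.     -0.     -0.      0.     -0.     -0.      0.
  0.     -0.     -0.     -0.     -0.     -0.     -0.0002 -0.0001  0.0002
 -0.      0.0001  0.0001 -0.     -0.0002]
```

```bash
cat > ik.py <<'E'
from kin import *
p=np.load('p.npy')
lo=np.array([-176.03,-82.01,-58.28,-173.87,-174.79,-173.66])+1;hi=np.array([176.03,121.73,71.71,95.51,-.11,173.66])-1
def ori(yaw,al,spin):  # tool x heading yaw, al below horizontal; spin 0: tool z horizontal
    return E('z',yaw)*E('y',al)*E('x',90+spin)
def ik(t,r,q0):
    f=lambda q:np.r_[(fk(q,p)[0]-t)*10,(fk(q,p)[1].inv()*r).as_rotvec()*3]
    s=least_squares(f,np.clip(q0,lo+.01,hi-.01),bounds=(lo,hi),x_scale=30); return s.x,s.cost
E
python3 - <<'E'
from ik import *
rng=np.random.default_rng(0)
cup=np.array([.597,-.26,.046])
for yaw in(-90,-60,-120,90,60):
  for al in(15,30):
    for half in(0,180):
      for sg in (1,-1):
        r=ori(yaw,al,half);t=cup+r.apply([.0188,0,0]);best=None
        sols=[]
        for k in range(12):
            q,c=ik(t,r,rng.uniform(lo,hi))
            if c<1e-5 and not any(np.abs(q-s).max()<3 for s in sols): sols.append(q)
        for q in sols:
            # pour: cup offset from crucible, direction of mouth
            side=E('z',yaw).apply([0,1,0])*sg
            ok=[];qq=q
            g=np.array([.464,.137,.13])-side*.08
            for ph in range(0,181,20):
                # spin about tool x: positive spin moves cup-up toward ... sign by sg
                r2=ori(yaw,al,half-ph*sg); qq,c=ik(g+r2.apply([.0188,0,0]),r2,qq); ok.append(c<1e-5)
            w=fk(q,p,1)[2]; w2=fk(qq,p,1)[2]
            print(yaw,al,half,sg,q.round().astype(int),'wz %.2f'%w[2],''.join('.X'[int(not o)] for o in ok),qq.round().astype(int),'wz %.2f'%w2[2])
E
```

```text
-90 15 0 1 [ 12  47 -46  79 -74 -93] wz 0.15 .......... [ 68  41 -33  21 -90  96] wz 0.20
-90 15 0 -1 [ 12  47 -46  79 -74 -93] wz 0.15 .....XXXXX [  39   37   -2   26  -92 -173] wz 0.39
-90 15 180 1 [ 12  47 -46  79 -74  87] wz 0.15 ....XXXXXX [ 71  68 -57  59 -68 173] wz 0.05
-90 15 180 -1 [ 12  47 -46  79 -74  87] wz 0.15 .......... [ 54  47 -21  34 -93 -77] wz 0.18
-90 30 0 1 [  8  38 -47  79 -61 -85] wz 0.21 .......... [ 67  32 -35  20 -82  99] wz 0.28
-90 30 0 -1 [  8  38 -47  79 -61 -85] wz 0.21 .....XXXXX [  32   28   -8   15  -77 -173] wz 0.46
-90 30 180 1 [  8  38 -47  79 -61  95] wz 0.21 ....XXXXXX [ 73  59 -57  62 -60 173] wz 0.09
-90 30 180 -1 [  8  38 -47  79 -61  95] wz 0.21 .......... [ 53  39 -23  32 -84 -73] wz 0.26
-120 15 0 1 [ 13  55 -18  45 -87 -78] wz 0.10 .......... [  55   48   -9    5 -108   93] wz 0.21
-120 15 0 -1 [ 13  55 -18  45 -87 -78] wz 0.10 .....XXXXX [  27   94   71   69 -156 -173] wz -0.03
-120 15 180 1 [ 13  55 -18  45 -87 102] wz 0.10 ....XXXXXX [  33   70   54  -83 -174  173] wz 0.28
-120 15 180 -1 [ 13  55 -18  45 -87 102] wz 0.10 .......... [
[... 1286 characters left out ...]
 -84 -76  55] wz 0.33
60 15 0 -1 [ -47   51   10  -68  -92 -136] wz 0.27 ....XXXXXX [ -35  119  -57  -92 -104 -173] wz -0.12
60 15 180 1 [-47  51  10 -68 -92  44] wz 0.27 ......XXXX [  1   5 -24 -60 -45 173] wz 0.58
60 15 180 -1 [-47  51  10 -68 -92  44] wz 0.27 .......... [ -27   29  -43  -88  -75 -108] wz 0.28
60 30 0 1 [ -42   43    6  -59  -81 -142] wz 0.36 .......... [-18  20 -24 -75 -61  37] wz 0.44
60 30 0 -1 [ -42   43    6  -59  -81 -142] wz 0.36 ..XXXXXXXX [ -55  114  -57  -98  -82 -173] wz -0.12
60 30 180 1 [-42  43   6 -59 -81  38] wz 0.36 .......XXX [  4   7 -24 -53 -43 173] wz 0.56
60 30 180 -1 [-42  43   6 -59 -81  38] wz 0.36 .......... [ -14   11  -41  -81  -58 -136] wz 0.43
```

Run:
```python
from h import *
W=cloud("top",np.load("pics/top0.npz")["d"])
for n in("top","scene"):
    W=cloud(n,np.load(f"pics/{n}0.npz")["d"]).reshape(-1,3);W=W[~np.isnan(W[:,0])]
    W=W[W[:,2]>.1]; k=np.round(W[:,:2]/.1).astype(int)
    d={}
    for a,z in zip(map(tuple,k),W[:,2]): d.setdefault(a,[]).append(z)
    print(n,{(a[0]/10,a[1]/10):round(float(np.max(z)),2) for a,z in sorted(d.items()) if len(z)>15 and abs(a[0])<12 and abs(a[1])<12})
```

```text
top {(np.float64(0.1), np.float64(0.1)): 0.36, (np.float64(0.2), np.float64(-0.6)): 0.33, (np.float64(0.2), np.float64(-0.1)): 0.66, (np.float64(0.2), np.float64(0.0)): 0.62, (np.float64(0.2), np.float64(0.1)): 0.44, (np.float64(0.3), np.float64(-0.4)): 0.7, (np.float64(0.3), np.float64(-0.3)): 0.69, (np.float64(0.3), np.float64(-0.1)): 0.77, (np.float64(0.6), np.float64(0.6)): 0.16, (np.float64(0.6), np.float64(0.7)): 0.23, (np.float64(0.6), np.float64(0.8)): 0.23, (np.float64(0.6), np.float64(0.9)): 0.15, (np.float64(0.7), np.float64(-0.7)): 0.11, (np.float64(0.7), np.float64(-0.6)): 0.11, (np.float64(0.7), np.float64(0.6)): 0.24, (np.float64(0.7), np.float64(0.7)): 0.24, (np.float64(0.7), np.float64(0.8)): 0.24, (np.float64(0.8), np.float64(-0.6)): 0.11, (np.float64(0.8), np.float64(0.6)): 0.24, (np.float64(0.8), np.float64(0.7)): 0.24, (np.float64(0.8), np.float64(0.8)): 0.24, (np.float64(0.9), np.float64(-0.7)): 0.11, (np.float64(0.9), np.float64(-0.6)): 0.11, (np.float64(0.9), np.float64(0.6)): 0.23, (np.float64(0.9), np.float64(0.7)): 0.24, (np.float64(0.9), np.float64(0.8)): 
[... 980 characters left out ...]
.2), np.float64(-0.1)): 0.51, (np.float64(0.2), np.float64(0.0)): 0.5, (np.float64(0.2), np.float64(0.1)): 0.44, (np.float64(0.6), np.float64(0.6)): 0.15, (np.float64(0.6), np.float64(0.7)): 0.23, (np.float64(0.6), np.float64(0.8)): 0.23, (np.float64(0.7), np.float64(0.6)): 0.23, (np.float64(0.7), np.float64(0.7)): 0.24, (np.float64(0.7), np.float64(0.8)): 0.24, (np.float64(0.8), np.float64(0.6)): 0.24, (np.float64(0.8), np.float64(0.7)): 0.24, (np.float64(0.8), np.float64(0.8)): 0.24, (np.float64(0.8), np.float64(0.9)): 0.23, (np.float64(0.9), np.float64(0.6)): 0.23, (np.float64(0.9), np.float64(0.7)): 0.24, (np.float64(0.9), np.float64(0.8)): 0.24, (np.float64(0.9), np.float64(0.9)): 0.15}
```

{"name": "move_arm", "arguments": {
  "commands": [
    [[0, 0, -5, 0], [0, 0, -5, 0], [0, 0, -5, 0], [0, 0, -5, 0], [0, 0, -5, 0], [0, 0, -5, 0]]
  ]
}}

```text
clock: 2.9
tool_pos: [0.1213, -0.77, 0.6484]
orientation: [177.5, 76.8, -91.0]
force: [1.3, -0.8, -0.0]
opening: 0.0874
```

{"name": "move_arm", "arguments": {
  "commands": [
    [[0, 0, -5, 0], [0, 0, -5, 0], [0, 0, -5, 0], [0, 0, -5, 0], [0, 0, -5, 0], [0, 0, -5, 0], [0, 0, -5, 0], [0, 0, -5, 0]]
  ]
}}

```text
clock: 3.7
tool_pos: [0.1064, -0.9587, 0.598]
orientation: [178.5, 61.8, -90.0]
force: [0.4, 0.4, 0.2]
opening: 0.0877
```

Run:
```python
from h import *
o=get_obs();print(o['clock'],o['joint_pos'],o['tool_pos'],o['orientation'],o['qvel'])
```

```text
3.7 [-68.34394338  40.02125726  71.61164312  10.11032936 -94.99859634
 -16.91595331] [ 0.10637262 -0.95870983  0.59797277] [178.48828094  61.76823492 -90.04027283] [-3.43657815  6.63816293  0.11374603  4.97841745 26.19868451  2.34261212]
```

{"name": "move_arm", "arguments": {
  "commands": [
    [[0, 0, -5, 0], [0, 0, -5, 0], [0, 0, -5, 0], [0, 0, -5, 0], [0, 0, -5, 0], [0, 0, -5, 0], [0, 0, -5, 0], [0, 0, -5, 0]]
  ]
}}

```text
clock: 4.5
tool_pos: [0.0961, -1.0719, 0.6422]
orientation: [178.2, 45.0, -90.4]
force: [-0.1, -0.1, -0.1]
opening: 0.0876
```

{"name": "move_arm", "arguments": {
  "commands": [
    [[0, 0, -5, 0], [0, 0, -5, 0], [0, 0, -5, 0], [0, 0, -5, 0], [0, 0, -5, 0], [0, 0, -5, 0], [0, 0, -5, 0], [0, 0, -5, 0]]
  ]
}}

```text
clock: 5.3
tool_pos: [0.09, -1.1053, 0.7708]
orientation: [178.0, 28.2, -90.8]
force: [0.2, 1.2, 0.8]
opening: 0.0878
```

Run:
```python
from h import *
o=get_obs();print(o['clock'],o['joint_pos'],o['tool_pos'],o['orientation'],o['qvel'])
```

```text
5.3 [-69.70543231  40.8970112   71.65549241  20.97249278 -62.32433492
 -18.44263287] [ 0.09003553 -1.10529462  0.77079153] [178.01006012  28.23328979 -90.79169553] [ 0.93441023 -4.19248275  0.17694991  8.49403357 14.77910805 -2.99879776]
```

```bash
cat > plan.py <<'E'
from ik import *
from plant import get_obs
import sys
def sim(q,t,r,rows):
    """simulate rows; returns final q,t,r and list of problems; prints max joint step fraction of 70% limit"""
    lim=.07*np.array([136.94,136.94,172.46,180,180,180]);m=np.zeros(6);bad=[];mj=[]
    for i,(x,y,z,s) in enumerate(rows):
        t=t+r.apply(np.array([x,y,z])/100); r=r*R.from_rotvec([s,0,0])
        q2,c=ik(t,r,q)
        if c>1e-6: bad.append(i)
        m=np.maximum(m,np.abs(q2-q)/lim); q=q2
    F=fk(q,p,1)
    print('  steps',m.round(2),'bad',bad,'q',q.round(0),'tcp',t.round(3),'ori',r.as_euler('xyz',degrees=True).round(1),'wrist',F[2].round(2),'elbow',F[3].round(2))
    return q,t,r
def now():
    o=get_obs();return o['joint_pos'],o['tool_pos'],E('xyz',o['orientation'])
def goto(s,target,n,spin=0):
    d=s[2].inv().apply(np.array(target)-s[1])*100/n
    print('rows',n,d.round(2),spin); return sim(*s,[[*d.round(2),spin]]*n)
E
python3 - <<'E'
from plan import *
s=now()
s=sim(*s,[[-3,0,0,-.128]]*12)
t=s[2].apply([1,0,0]); g=np.array([.597,-.2595,.046])+.0188*t; print(t,g)
for mid,n in ([.35,-.5,.6],16),(g-.14*t+[0,0,.12],14),(g-.14*t,4),(g,5):
    s=goto(s,mid,n)
E
```

```text
steps [0.17 0.53 0.71 0.1  0.24 0.55] bad [] q [-57.   9.  40.  32. -67.  59.] tcp [ 0.094 -0.788  0.941] ori [ 90.   28.2 -90.8] wrist [ 0.26 -0.41  1.03] elbow [ 0.05 -0.08  0.79]
[-0.0121734  -0.88094464 -0.47306274] [ 0.59677114 -0.27606176  0.03710642]
rows 16 [-0.6  -2.74 -1.57] 0
  steps [0.32 0.38 0.75 0.26 0.27 0.41] bad [] q [-14. -11. -33.  67. -68. -14.] tcp [ 0.35 -0.5   0.6 ] ori [ 90.   28.2 -90.8] wrist [ 0.31 -0.08  0.62] elbow [-0.11  0.03  0.79]
rows 14 [-0.93 -3.56 -1.74] 0
  steps [0.43 0.38 0.21 0.11 0.17 0.38] bad [] q [ 27.  26. -36.  53. -77. -65.] tcp [ 0.598 -0.153  0.223] ori [ 90.   28.2 -90.8] wrist [0.43 0.22 0.33] elbow [0.24 0.12 0.74]
rows 4 [ 1.42 -2.63 -0.01] 0
  steps [0.04 0.25 0.11 0.1  0.17 0.23] bad [] q [ 26.  35. -40.  57. -69. -76.] tcp [ 0.599 -0.153  0.103] ori [ 90.   28.2 -90.8] wrist [0.42 0.2  0.24] elbow [0.31 0.15 0.69]
rows 5 [2.8 0.  0. ] 0
  steps [0.38 0.1  0.14 0.36 0.14 0.15] bad [] q [  9.  39. -46.  78. -63. -85.] tcp [ 0.597 -0.276  0.037] ori [ 90.   28.2 -90.8] wrist [0.41 0.07 0.2 ] elbow [0.38 0.06 0.66]
```

{"name": "move_arm", "arguments": {
  "commands": [
    [[-3, 0, 0, -0.128], [-3, 0, 0, -0.128], [-3, 0, 0, -0.128], [-3, 0, 0, -0.128], [-3, 0, 0, -0.128], [-3, 0, 0, -0.128], [-3, 0, 0, -0.128], [-3, 0, 0, -0.128]]
  ]
}}

```text
clock: 6.1
tool_pos: [0.0925, -0.8922, 0.8859]
orientation: [119.1, 28.2, -90.8]
force: [0.6, -0.7, -0.2]
opening: 0.0877
```

{"name": "move_arm", "arguments": {
  "commands": [
    [[-3, 0, 0, -0.128], [-3, 0, 0, -0.128], [-3, 0, 0, -0.128], [-3, 0, 0, -0.128], [0, 0, 0, 0]]
  ]
}}

```text
clock: 6.6
tool_pos: [0.0917, -0.783, 0.9491]
orientation: [90.1, 27.8, -90.7]
force: [-1.4, 1.4, 1.0]
opening: 0.0879
```

{"name": "move_arm", "arguments": {
  "commands": [
    [[-0.6, -2.7, -1.6, 0], [-0.6, -2.7, -1.6, 0], [-0.6, -2.7, -1.6, 0], [-0.6, -2.7, -1.6, 0], [-0.6, -2.7, -1.6, 0], [-0.6, -2.7, -1.6, 0], [-0.6, -2.7, -1.6, 0], [-0.6, -2.7, -1.6, 0]]
  ]
}}

```text
clock: 7.4
tool_pos: [0.2247, -0.6443, 0.7732]
orientation: [90.1, 28.3, -90.7]
force: [0.5, 0.3, -0.3]
opening: 0.0874
```

{"name": "move_arm", "arguments": {
  "commands": [
    [[-0.6, -2.7, -1.6, 0], [-0.6, -2.7, -1.6, 0], [-0.6, -2.7, -1.6, 0], [-0.6, -2.7, -1.6, 0], [-0.6, -2.7, -1.6, 0], [-0.6, -2.7, -1.6, 0], [-0.6, -2.7, -1.6, 0], [-0.6, -2.7, -1.6, 0]]
  ]
}}

```text
clock: 8.2
tool_pos: [0.3549, -0.5014, 0.6058]
orientation: [90.2, 28.4, -90.7]
force: [0.9, -0.9, -0.1]
opening: 0.0877
```

Run:
```python
from plan import *
s=now();print(s[0],s[1],s[2].as_euler('xyz',degrees=True))
t=s[2].apply([1,0,0]); g=np.array([.597,-.2595,.046])+.0188*t; print(t,g)
for mid,n in (g-.14*t+[0,0,.12],14),(g-.14*t,4),(g,5):
    s=goto(s,mid,n)
```

```text
[-14.20180012 -10.22142029 -31.67683932  66.80526778 -68.5718102
 -13.74660148] [ 0.3548813  -0.5013966   0.60584269] [ 90.17106462  28.35003215 -90.6706247 ]
[-0.01030056 -0.88000275 -0.47485688] [ 0.59680635 -0.27604405  0.03707269]
rows 14 [-0.91 -3.6  -1.7 ] 0
  steps [0.42 0.38 0.21 0.11 0.17 0.38] bad [] q [ 27.  26. -36.  53. -77. -65.] tcp [ 0.598 -0.153  0.223] ori [ 90.2  28.4 -90.7] wrist [0.43 0.22 0.33] elbow [0.23 0.12 0.74]
rows 4 [ 1.42 -2.64  0.01] 0
  steps [0.03 0.26 0.11 0.1  0.17 0.23] bad [] q [ 26.  35. -40.  57. -69. -76.] tcp [ 0.598 -0.153  0.104] ori [ 90.2  28.4 -90.7] wrist [0.42 0.2  0.24] elbow [0.31 0.15 0.69]
rows 5 [ 2.8 -0.   0. ] 0
  steps [0.38 0.1  0.14 0.36 0.14 0.15] bad [] q [  9.  39. -46.  78. -62. -85.] tcp [ 0.597 -0.276  0.037] ori [ 90.2  28.4 -90.7] wrist [0.41 0.07 0.2 ] elbow [0.38 0.06 0.66]
```

{"name": "move_arm", "arguments": {
  "commands": [
    [[-0.9, -3.6, -1.7, 0], [-0.9, -3.6, -1.7, 0], [-0.9, -3.6, -1.7, 0], [-0.9, -3.6, -1.7, 0], [-0.9, -3.6, -1.7, 0], [-0.9, -3.6, -1.7, 0], [-0.9, -3.6, -1.7, 0]]
  ]
}}

```text
clock: 8.9
tool_pos: [0.4765, -0.3275, 0.4136]
orientation: [90.2, 28.4, -90.7]
force: [0.7, -0.1, -0.1]
opening: 0.0876
```

{"name": "move_arm", "arguments": {
  "commands": [
    [[-0.9, -3.6, -1.7, 0], [-0.9, -3.6, -1.7, 0], [-0.9, -3.6, -1.7, 0], [-0.9, -3.6, -1.7, 0], [-0.9, -3.6, -1.7, 0], [-0.9, -3.6, -1.7, 0], [-0.9, -3.6, -1.7, 0], [0, 0, 0, 0]]
  ]
}}

```text
clock: 9.7
tool_pos: [0.5995, -0.1525, 0.2189]
orientation: [89.9, 28.4, -90.7]
force: [-1.1, -0.1, -0.4]
opening: 0.0877
```

Run:
```python
from plan import *
from h import *
s=now();print(s[0],s[1],s[2].as_euler('xyz',degrees=True))
t=s[2].apply([1,0,0]); g=np.array([.597,-.2595,.046])+.0188*t; print(t,g)
for mid,n in (g-.11*t,4),(g,5):
    s=goto(s,mid,n)
pic,d=snapshot("scene");cv2.imwrite("pics/s1.png",pic[:,:,::-1])
```

```text
[ 27.17030595  26.42366204 -35.86063866  53.0819378  -76.74045645
 -64.86205934] [ 0.59951066 -0.15245808  0.21890241] [ 89.85677525  28.35692871 -90.6652439 ]
[-0.01021725 -0.87994655 -0.47496281] [ 0.59680792 -0.276043    0.0370707 ]
rows 4 [ 2.13 -2.53  0.03] 0
  steps [0.13 0.27 0.15 0.19 0.21 0.27] bad [] q [ 23.  36. -42.  61. -67. -78.] tcp [ 0.598 -0.179  0.089] ori [ 89.9  28.4 -90.7] wrist [0.41 0.17 0.23] elbow [0.32 0.14 0.69]
rows 5 [ 2.2 -0.  -0. ] 0
  steps [0.3  0.08 0.1  0.28 0.1  0.12] bad [] q [  9.  39. -47.  78. -62. -85.] tcp [ 0.597 -0.276  0.037] ori [ 89.9  28.4 -90.7] wrist [0.41 0.07 0.2 ] elbow [0.38 0.06 0.67]
```

View pics/s1.png

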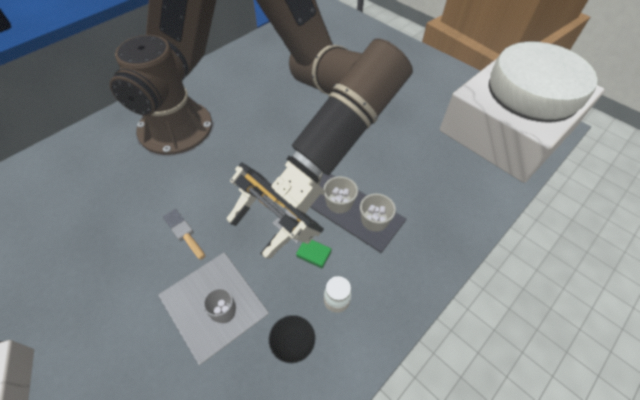

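The gripper, at about (275,210), points down toward the cup at (219,305) with the jaws horizontal and clear of everything.

{"name": "move_arm", "arguments": {
  "commands": [
    [[2.1, -2.5, 0, 0], [2.1, -2.5, 0, 0], [2.1, -2.5, 0, 0], [2.2, -2.6, 0.1, 0], [1.5, 0, 0, 0], [1.5, 0, 0, 0], [1.5, 0, 0, 0], [1.5, 0, 0, 0]]
  ]
}}

```text
clock: 10.55
tool_pos: [0.5953, -0.2356, 0.0656]
orientation: [90.2, 28.4, -90.7]
force: [1.0, -0.6, -0.2]
opening: 0.0876
```

Run:
```python
from plan import *
from h import *
s=now();print(s[0],s[1],s[2].as_euler('xyz',degrees=True))
t=s[2].apply([1,0,0]); g=np.array([.597,-.2595,.046])+.0188*t
print(s[2].inv().apply(g-s[1])*100)
pic,d=snapshot("scene");cv2.imwrite("pics/s2.png",cv2.resize(pic[200:400,110:360,::-1],None,fx=2.5,fy=2.5))
```

```text
[ 15.37306034  36.89787317 -45.15901386  69.99716847 -64.02182847
 -81.66575268] [ 0.59525965 -0.23557549  0.06558897] [ 90.15843676  28.44533892 -90.73970034]
[ 4.9145262  -0.58456037 -0.2032905 ]
```

View pics/s2.png

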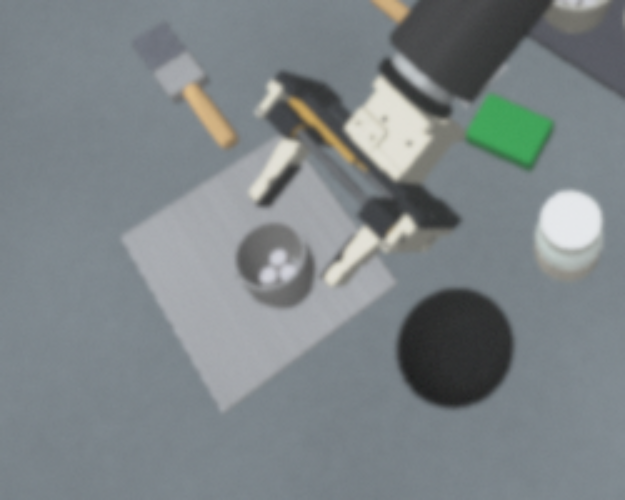

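The cup mouth at crop (272,262) sits midway between the fingertips at (262,190) and (335,275). The bowl is clear of the jaw.

{"name": "move_arm", "arguments": {
  "commands": [
    [[1.2, -0.15, -0.05, 0], [1.2, -0.15, -0.05, 0], [1.2, -0.15, -0.05, 0], [1.2, -0.15, -0.05, 0], [0, 0, 0, 0], [0, 0, 0, 0]]
  ]
}}

```text
clock: 11.2
tool_pos: [0.5966, -0.2744, 0.0376]
orientation: [90.1, 28.4, -90.8]
force: [-0.6, -0.8, -1.0]
opening: 0.0876
```

Run:
```python
from plan import *
s=now();print(s[1],s[2].as_euler('xyz',degrees=True))
t=s[2].apply([1,0,0]); g=np.array([.597,-.2595,.046])+.0188*t
print(s[2].inv().apply(g-s[1])*100, get_obs()['force'])
```

```text
[ 0.59661968 -0.27444598  0.03762376] [ 90.09157663  28.39853458 -90.79662394]
[ 0.16654768  0.02578163 -0.01728967] [-0.62735967 -0.76159657 -0.9726652 ]
```

Positioned within 2 mm; closing the fingers.

{"name": "move_arm", "arguments": {
  "commands": [
    [[0.1, 0, 0, 0], [0, 0, 0, 0], [0, 0, 0, 0], [0, 0, 0, 0], [0, 0, 0, 0], [0, 0, 0, 0], [0, 0, 0, 0], [0, 0, 0, 0]]
  ],
  "jaw": 5
}}

```text
clock: 12.0
tool_pos: [0.5968, -0.2749, 0.0365]
orientation: [90.0, 28.4, -90.8]
force: [-1.9, 2.5, 2.5]
opening: 0.0619
```

{"name": "move_arm", "arguments": {
  "commands": [
    [[0, 0, 0, 0], [0, 0, 0, 0]]
  ]
}}

```text
clock: 12.2
tool_pos: [0.5968, -0.275, 0.0365]
orientation: [90.0, 28.4, -90.8]
force: [-1.0, 3.4, 4.7]
opening: 0.0619
```

```bash
cat > pour.py <<'E'
from plan import *
from scipy.spatial import cKDTree
C=np.array([.464,.137]); RIM=.070
O=[C,np.array([.579,.1465]),np.array([.682,.170])]
HG=.0414
def cuppts():
    a=np.linspace(0,2*np.pi,180,endpoint=False);P=[]
    for z in np.linspace(0,.075,76):
        r=.024+.007*min(z/.03,1);P.append(np.c_[r*np.cos(a),r*np.sin(a),np.full(180,z-HG)])
    for r in(.028,.0295):P.append(np.c_[r*np.cos(a),r*np.sin(a),np.full(180,.075-HG)])
    return np.concatenate(P)
CP=cuppts()
def grid(x,y,z):
    return np.stack(np.meshgrid(*[np.linspace(a,b,max(2,int((b-a)/.006)+1)) for a,b in(x,y,z)],indexing='ij'),-1).reshape(-1,3)
BODY=grid((-.20,-.0658),(-.039,.039),(-.0965,.0965))
FING=np.concatenate([grid((-.07,0),(-.0105,.0105),s) for s in((.031,.053),(-.053,-.031))])
def crpts():
    a=np.linspace(0,2*np.pi,90,endpoint=False)
    return np.concatenate([np.c_[r*np.cos(a),r*np.sin(a),np.full(90,z+.012)] for z,r in [(z,.036+.009*z/.058) for z in np.linspace(0,.058,12)]+[(.058,.0425),(.058,.04)]])
CR=[cKDTree(crpts()+np.r_[o,0]) for o in O]
def pose(r0,phi,psi,rad=.035,dz=0):
    """r0: tool rotation at grasp (cup upright). returns tcp, rot, info with the cup's wall resting on the rim"""
    dR=R.from_rotvec(-np.radians(phi)*r0.apply([1,0,0])); r=dR*r0
    cp=dR.apply(CP); c=dR.apply([0,0,1])
    d=-(np.array([0,0,1])-c[2]*c); d/=np.linalg.norm(d); L=(.075-HG)*c+.031*d
    ps=np.radians(psi); G=np.r_[C-rad*np.array([np.cos(ps),np.sin(ps)])-L[:2],0]
    w=cp+G; rr=np.hypot(*(w[:,:2]-C).T); m=(rr>.0398)&(rr<.0452)
    G[2]=(RIM-w[m,2]).max() if m.any() else RIM-L[2]
    G[2]+=dz; w=cp+G
    cl=cp  # wall collisions
    rin=.031+.009*np.clip((w[:,2]-.018)/.052,0,1); rout=.036+.009*np.clip((w[:,2]-.012)/.058,0,1)
    pen=((w[:,2]<RIM-.0005)&(rr>rin)&(rr<rout)).sum()
    t=G+r.apply([.0188,0,0])
    b=t+r.apply(BODY);f=t+r.apply(FING)
    return t,r,dict(tilt=np.degrees(np.arccos(c[2])),dir=np.degrees(np.arctan2(c[1],c[0])),Lz=(L+G)[2],pen=int(pen),
      cb=[round(float(k.query(b)[0].min())*1e3) for k in CR],cf=[round(float(k.query(f)[0].min())*1e3) for k in CR],cc=[round(float(k.query(w)[0].min())*1e3) for k in CR],low=round(min(b[:,2].min(),f[:,2].min(),w[:,2].min())*1e3))
E
python3 - <<'E'
from pour import *
r0=E('xyz',[90,28.4,-90.8])
for psi in(0,15,30,45):
    for phi in(75,90,110,130,150):
        t,r,i=pose(r0,phi,psi);print(psi,phi,t.round(3),{k:(round(v,3) if isinstance(v,float) else v) for k,v in i.items()})
E
```

```text
0 75 [0.388 0.106 0.08 ] {'tilt': np.float64(64.755), 'dir': np.float64(19.25), 'Lz': np.float64(0.075), 'pen': 0, 'cb': [8, 97, 190], 'cf': [11, 123, 225], 'cc': [0, 104, 209], 'low': 20}
0 90 [0.393 0.104 0.086] {'tilt': np.float64(76.925), 'dir': np.float64(24.637), 'Lz': np.float64(0.073), 'pen': 0, 'cb': [13, 106, 205], 'cf': [16, 130, 233], 'cc': [0, 101, 207], 'low': 33}
0 110 [0.402 0.103 0.093] {'tilt': np.float64(92.202), 'dir': np.float64(33.387), 'Lz': np.float64(0.07), 'pen': 0, 'cb': [19, 105, 200], 'cf': [18, 129, 228], 'cc': [0, 95, 199], 'low': 33}
0 130 [0.412 0.104 0.099] {'tilt': np.float64(105.733), 'dir': np.float64(44.767), 'Lz': np.float64(0.069), 'pen': 0, 'cb': [25, 93, 171], 'cf': [21, 110, 203], 'cc': [0, 85, 188], 'low': 44}
0 150 [0.421 0.106 0.103] {'tilt': np.float64(116.353), 'dir': np.float64(59.805), 'Lz': np.float64(0.069), 'pen': 0, 'cb': [31, 74, 137], 'cf': [25, 88, 181], 'cc': [1, 77, 179], 'low': 62}
15 75 [0.389 0.097 0.079] {'tilt': np.float64(64.755), 'dir': np.float64(19.25), 'Lz': np.float64(0.075), 'pen': 0, 'cb': [2, 93, 188], 'cf': [9,
[... 2019 characters left out ...]
np.float64(24.637), 'Lz': np.float64(0.072), 'pen': 0, 'cb': [1, 92, 194], 'cf': [5, 120, 222], 'cc': [0, 98, 203], 'low': 33}
45 110 [0.412 0.078 0.093] {'tilt': np.float64(92.202), 'dir': np.float64(33.387), 'Lz': np.float64(0.07), 'pen': 0, 'cb': [3, 94, 193], 'cf': [11, 124, 222], 'cc': [0, 93, 196], 'low': 33}
45 130 [0.422 0.079 0.099] {'tilt': np.float64(105.733), 'dir': np.float64(44.767), 'Lz': np.float64(0.069), 'pen': 0, 'cb': [8, 85, 168], 'cf': [18, 110, 199], 'cc': [0, 83, 184], 'low': 43}
45 150 [0.431 0.082 0.101] {'tilt': np.float64(116.353), 'dir': np.float64(59.805), 'Lz': np.float64(0.068), 'pen': 0, 'cb': [18, 67, 131], 'cf': [24, 87, 176], 'cc': [0, 72, 174], 'low': 61}
```

{"name": "move_arm", "arguments": {
  "commands": [
    [[-0.2, 0.4, 0, 0], [-0.5, 0.9, 0, 0], [-0.7, 1.3, 0, 0], [-0.9, 1.8, 0, 0], [-0.9, 1.8, 0, 0], [-0.9, 1.8, 0, 0], [-0.9, 1.8, 0, 0], [-0.9, 1.8, 0, 0]]
  ]
}}

```text
clock: 13.0
tool_pos: [0.5962, -0.2783, 0.1681]
orientation: [90.0, 28.4, -90.8]
force: [0.7, -0.3, -3.0]
opening: 0.0615
```

```bash
cat >> pour.py <<'E'
PSI=lambda phi:10+(phi-85)*.5
E
python3 - <<'E'
from pour import *
s=now();r0=s[2]
t1,r1,i=pose(r0,85,PSI(85),.034);print(t1,i)
for phi in(95,110,125,140,155): t,r,i=pose(r0,phi,PSI(phi),.034);print(phi,t.round(4),i)
s=goto(s,t1+[0.01,0,.10] ,17)
s=sim(*s,[[0,0,0,-.1236]]*12)
print((s[2].inv()*r1).magnitude())
s=goto(s,t1+[0,0,.03],5); s=goto(s,t1,5)
for phi in range(95,160,10):
    t,r,i=pose(r0,phi,PSI(phi),.034); s=goto(s,t,5,0) if 0 else sim(*s,[[*(s[2].inv().apply(t-s[1])*100),-np.radians(10)]])
E
```

```text
[0.39227753 0.09859635 0.08431384] {'tilt': np.float64(72.89745365246503), 'dir': np.float64(22.786701371224986), 'Lz': np.float64(0.07351677406410037), 'pen': 0, 'cb': [6, 101, 200], 'cf': [13, 127, 229], 'cc': [0, 102, 208], 'low': 28}
95 [0.3969 0.0946 0.0881] {'tilt': np.float64(80.83460728737154), 'dir': np.float64(26.67192202477449), 'Lz': np.float64(0.07175186641760292), 'pen': 0, 'cb': [7, 103, 204], 'cf': [14, 129, 232], 'cc': [0, 100, 205], 'low': 32}
110 [0.4053 0.0896 0.0931] {'tilt': np.float64(92.16663124378674), 'dir': np.float64(33.430288048208695), 'Lz': np.float64(0.06976846575004816), 'pen': 0, 'cb': [9, 101, 198], 'cf': [16, 129, 226], 'cc': [0, 95, 199], 'low': 33}
125 [0.4148 0.0861 0.0973] {'tilt': np.float64(102.52537992618336), 'dir': np.float64(41.662339761546896), 'Lz': np.float64(0.06869179408606779), 'pen': 0, 'cb': [11, 92, 178], 'cf': [18, 115, 208], 'cc': [0, 87, 189], 'low': 39}
140 [0.4245 0.0841 0.0999] {'tilt': np.float64(111.45132521660716), 'dir': np.float64(51.81962670695858), 'Lz': np.float64(0.0677553278645073), 'pen': 0, 'cb': [16, 78, 149], 
[... 1613 characters left out ...]

  steps [0.08 0.01 0.02 0.05 0.02 0.82] bad [] q [ 62.  35. -37.  24. -78.  43.] tcp [0.415 0.086 0.097] ori [-34.9  28.4 -90.8] wrist [0.23 0.43 0.25] elbow [0.16 0.3  0.69]
  steps [0.08 0.   0.03 0.05 0.01 0.82] bad [] q [ 61.  35. -36.  25. -78.  54.] tcp [0.421 0.085 0.099] ori [-44.9  28.4 -90.8] wrist [0.24 0.43 0.25] elbow [0.16 0.3  0.69]
  steps [0.07 0.01 0.03 0.05 0.01 0.82] bad [] q [ 61.  35. -36.  25. -79.  64.] tcp [0.428 0.084 0.1  ] ori [-54.9  28.4 -90.8] wrist [0.24 0.43 0.25] elbow [0.17 0.3  0.69]
  steps [0.06 0.01 0.03 0.04 0.01 0.82] bad [] q [ 60.  35. -36.  26. -79.  74.] tcp [0.433 0.083 0.102] ori [-64.9  28.4 -90.8] wrist [0.25 0.43 0.25] elbow [0.17 0.3  0.69]
```

{"name": "move_arm", "arguments": {
  "commands": [
    [[-1, -0.5, 0.6, 0], [-2, -1, 1.2, 0], [-2, -1, 1.2, 0], [-2, -1, 1.2, 0], [-2, -1, 1.2, 0], [-2, -1, 1.2, 0], [-2, -1, 1.2, 0], [-2, -1, 1.2, 0]]
  ]
}}

```text
clock: 13.8
tool_pos: [0.5077, -0.1083, 0.1716]
orientation: [90.0, 28.4, -90.8]
force: [1.1, 0.9, -2.7]
opening: 0.062
```

{"name": "move_arm", "arguments": {
  "commands": [
    [[-2, -0.9, 1.2, 0], [-2, -0.9, 1.2, 0], [-2, -0.9, 1.2, 0], [-2, -0.9, 1.2, 0], [-2, -0.9, 1.2, 0], [-2, -0.9, 1.2, 0], [-2, -0.9, 1.2, 0], [-2, -0.9, 1.2, 0]]
  ]
}}

```text
clock: 14.6
tool_pos: [0.414, 0.068, 0.1843]
orientation: [90.0, 28.4, -90.8]
force: [0.8, -1.3, -2.8]
opening: 0.0617
```

{"name": "move_arm", "arguments": {
  "commands": [
    [[-1, -0.4, 0.5, 0], [0, 0, 0, 0], [0, 0, 0, -0.1], [0, 0, 0, -0.1], [0, 0, 0, -0.1], [0, 0, 0, -0.1]]
  ]
}}

```text
clock: 15.2
tool_pos: [0.4101, 0.0766, 0.1855]
orientation: [66.8, 28.4, -90.9]
force: [1.0, 0.3, -2.8]
opening: 0.0619
```

Run:
```python
from pour import *
from h import *
s=now();print(s[1],s[2].as_euler('xyz',degrees=True),get_obs()['force'])
pic,d=snapshot("scene");cv2.imwrite("pics/s3.png",cv2.resize(pic[80:300,180:460,::-1],None,fx=2.5,fy=2.5))
```

```text
[0.41014592 0.07660552 0.18552459] [ 66.81557716  28.36947413 -90.86590365] [ 0.95737238  0.25987176 -2.76959831]
```

View pics/s3.png

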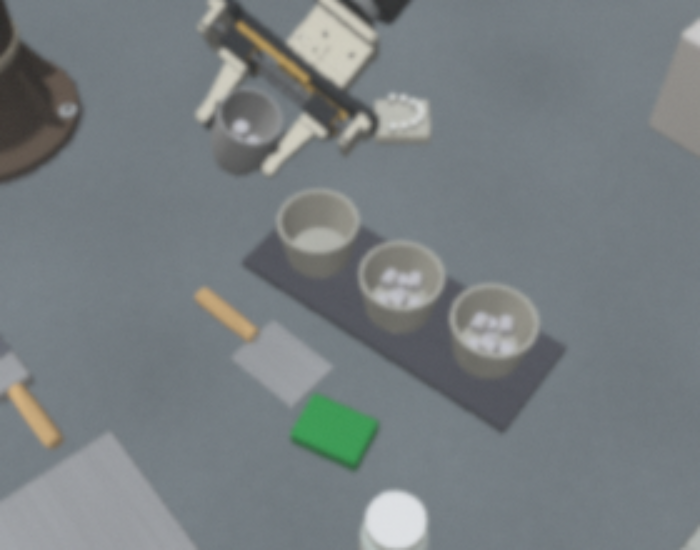

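The tilting cup is at crop (250,125) and still holds its ingots. The empty crucible is at crop (318,232) and all else is untouched.

{"name": "move_arm", "arguments": {
  "commands": [
    [[0, 0, 0, -0.1], [0, 0, 0, -0.1], [0, 0, 0, -0.1], [0, 0, 0, -0.1], [0, 0, 0, -0.1], [0, 0, 0, -0.1], [0, 0, 0, -0.1], [0, 0, 0, -0.1]]
  ]
}}

```text
clock: 16.05
tool_pos: [0.4102, 0.0768, 0.1856]
orientation: [21.1, 28.4, -90.9]
force: [1.0, -0.0, -2.1]
opening: 0.0621
```

{"name": "move_arm", "arguments": {
  "commands": [
    [[0, 0, 0, -0.1], [0, 0, 0, -0.1], [0, 0, 0, -0.08], [0, 0, 0, 0], [0, 0, 0, 0]]
  ]
}}

```text
clock: 16.55
tool_pos: [0.4103, 0.0771, 0.1856]
orientation: [5.4, 28.4, -90.8]
force: [-0.0, 0.5, -2.3]
opening: 0.0619
```

Run:
```python
from pour import *
s=now();print(s[1],s[2].as_euler('xyz',degrees=True),get_obs()['force'])
r0=E('xyz',[90,28.4,-90.8]);t1,r1,i=pose(r0,85,PSI(85),.034);print(np.degrees((s[2].inv()*r1).as_rotvec()),t1)
s=goto(s,t1+[0,0,.03],6); s=goto(s,t1+[0,0,.005],5); print('up mm',s[2].inv().apply([0,0,.1]))
```

```text
[0.4103305  0.07710251 0.18560812] [  5.39655087  28.37628009 -90.82750209] [-0.01449644  0.51986611 -2.33524909]
[-0.40962651  0.02581453  0.02194633] [0.3922704  0.09861986 0.08433618]
rows 6 [ 0.25 -0.42 -1.18] 0
  steps [0.05 0.12 0.02 0.03 0.09 0.06] bad [] q [ 65.  33. -36.  21. -81.   3.] tcp [0.392 0.099 0.114] ori [  5.4  28.4 -90.8] wrist [0.21 0.45 0.27] elbow [0.14 0.3  0.7 ]
rows 5 [ 0.24 -0.04 -0.44] 0
  steps [0.   0.05 0.01 0.   0.04 0.02] bad [] q [ 65.  35. -37.  22. -78.   2.] tcp [0.392 0.099 0.089] ori [  5.4  28.4 -90.8] wrist [0.21 0.45 0.25] elbow [0.15 0.32 0.69]
up mm [-0.047526    0.0082748   0.08759456]
```

{"name": "move_arm", "arguments": {
  "commands": [
    [[0.25, -0.4, -1.2, 0], [0.25, -0.4, -1.2, 0], [0.25, -0.4, -1.2, 0], [0.25, -0.4, -1.2, 0], [0.25, -0.45, -1.2, 0], [0.25, -0.45, -1.1, 0], [0.2, 0, -0.4, 0], [0.2, 0, -0.4, 0]]
  ]
}}

```text
clock: 17.35
tool_pos: [0.3931, 0.0998, 0.1049]
orientation: [5.2, 28.3, -90.8]
force: [0.2, -0.2, -3.1]
opening: 0.0618
```

{"name": "move_arm", "arguments": {
  "commands": [
    [[0.25, -0.05, -0.45, 0], [0.25, -0.05, -0.45, 0], [0, 0, 0, 0], [0, 0, 0, 0]]
  ]
}}

```text
clock: 17.75
tool_pos: [0.3929, 0.0994, 0.0951]
orientation: [5.2, 28.4, -90.8]
force: [0.3, -0.4, -2.8]
opening: 0.0617
```

Run:
```python
from pour import *
from h import *
s=now();print(s[1],s[2].as_euler('xyz',degrees=True),get_obs()['force'])
r0=E('xyz',[90,28.4,-90.8]);t1,r1,i=pose(r0,85,PSI(85),.034);print((s[1]-t1)*1e3)
for n in("scene","top"):
    pic,d=snapshot(n)
    if n=="scene": a=cv2.resize(pic[80:250,200:400,::-1],None,fx=2.2,fy=2.2)
    else: b=cv2.resize(pic[170:340,220:370,::-1],None,fx=2.2,fy=2.2)
cv2.imwrite("pics/s4.png",np.hstack([a,b]))
```

```text
[0.39290192 0.09944999 0.09514215] [  5.21289782  28.37919871 -90.79398264] [ 0.31595537 -0.35111875 -2.82794727]
[ 0.63152767  0.83012542 10.80597402]
```

View pics/s4.png

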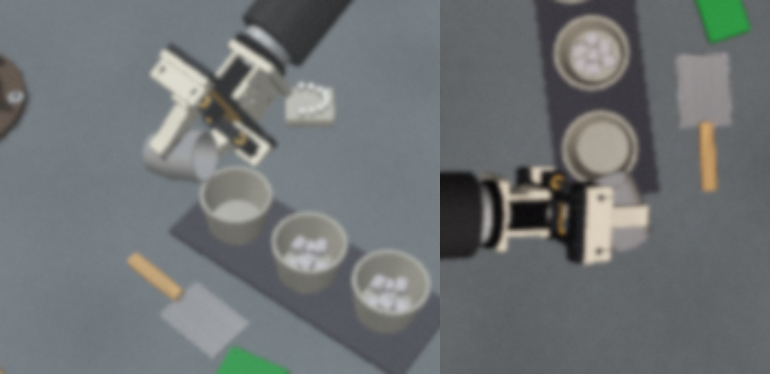

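The tilted cup's mouth (left panel about (205,155)) is just above the -x edge of the empty crucible (237,205). The ingots are still inside and the gripper is clear of the crucible.

{"name": "move_arm", "arguments": {
  "commands": [
    [[0.1, 0, -0.2, 0], [0.1, 0, -0.2, 0], [0.1, 0, -0.2, 0], [0.1, 0, -0.1, 0], [0, 0, 0, 0], [0, 0, 0, 0]]
  ]
}}

```text
clock: 18.45
tool_pos: [0.3935, 0.0993, 0.087]
orientation: [5.2, 28.4, -90.8]
force: [0.4, 0.6, -2.7]
opening: 0.0617
```

{"name": "move_arm", "arguments": {
  "commands": [
    [[0.05, 0, -0.09, 0], [0, 0, 0, 0], [0, 0, 0, 0]]
  ]
}}

```text
clock: 18.75
tool_pos: [0.3936, 0.0993, 0.086]
orientation: [5.2, 28.4, -90.8]
force: [-0.6, -0.5, -3.5]
opening: 0.0618
```

{"name": "move_arm", "arguments": {
  "commands": [
    [[0.05, 0, -0.09, 0], [0, 0, 0, 0], [0, 0, 0, 0]]
  ]
}}

```text
clock: 19.05
tool_pos: [0.3937, 0.0993, 0.0849]
orientation: [5.2, 28.4, -90.8]
force: [-0.3, 0.3, -2.8]
opening: 0.0617
```

Force is still about -2.8 N (weight only). I continue in 1 mm steps, one call at a time.

{"name": "move_arm", "arguments": {
  "commands": [
    [[0.05, 0, -0.09, 0], [0, 0, 0, 0], [0, 0, 0, 0]]
  ]
}}

```text
clock: 19.35
tool_pos: [0.3938, 0.0992, 0.0842]
orientation: [5.2, 28.4, -90.8]
force: [-0.2, -0.6, -0.5]
opening: 0.0617
```

Contact: the lip carries about 2.3 N at the expected height. Now I tip about the rim.

```bash
cat > tip.py <<'E'
from pour import *
import sys
phi1,n=float(sys.argv[1]),int(sys.argv[2]); dz=float(sys.argv[3]) if len(sys.argv)>3 else 0
s=now();r0=E('xyz',[90,28.4,-90.8]);ph=90-s[2].as_euler('xyz',degrees=True)[0]
t,r=s[1],s[2];print('phi',ph,'dev mm',((t-pose(r0,ph,PSI(ph),.0325)[0])*1e3).round(1))
for f in np.linspace(ph,phi1,n+1)[1:]:
    t2,r2,i=pose(r0,f,PSI(f),.0325,dz/1e3)
    d=r.inv().apply(t2-t)*100;print([*d.round(2).tolist(),round(np.radians(ph-f),3)],round(i['tilt'],1));t,r,ph=t2,r2,f
E
python3 tip.py 101 8 -0.3
```

```text
phi 84.78271461097086 dev mm [ 0.1  0.3 -0.4]
[0.05, 0.09, 0.12, np.float64(-0.035)] 74.4
[0.03, 0.1, 0.1, np.float64(-0.035)] 76.0
[0.03, 0.1, 0.1, np.float64(-0.035)] 77.6
[0.03, 0.1, 0.1, np.float64(-0.035)] 79.2
[0.03, 0.1, 0.1, np.float64(-0.035)] 80.8
[0.03, 0.1, 0.1, np.float64(-0.035)] 82.4
[0.03, 0.1, 0.1, np.float64(-0.035)] 83.9
[0.03, 0.1, 0.1, np.float64(-0.035)] 85.5
```

{"name": "move_arm", "arguments": {
  "commands": [
    [[0.05, 0.09, 0.11, -0.035], [0.03, 0.1, 0.1, -0.035], [0.03, 0.1, 0.1, -0.035], [0.03, 0.1, 0.1, -0.035], [0.03, 0.1, 0.1, -0.035], [0.03, 0.1, 0.1, -0.035], [0.03, 0.1, 0.1, -0.035], [0.03, 0.1, 0.1, -0.035]]
  ]
}}

```text
clock: 20.15
tool_pos: [0.4018, 0.0932, 0.0901]
orientation: [-10.9, 28.3, -90.8]
force: [-2.3, 1.8, 3.7]
opening: 0.0616
```

```bash
python3 tip.py 117 8 -0.4
```

```text
phi 100.90067963976507 dev mm [ 0.4  0.3 -0.2]
[0.06, 0.06, 0.09, np.float64(-0.035)] 86.9
[0.03, 0.09, 0.1, np.float64(-0.035)] 88.5
[0.02, 0.09, 0.11, np.float64(-0.035)] 90.0
[0.02, 0.09, 0.11, np.float64(-0.035)] 91.4
[0.02, 0.09, 0.12, np.float64(-0.035)] 92.9
[0.02, 0.09, 0.12, np.float64(-0.035)] 94.3
[0.01, 0.09, 0.12, np.float64(-0.035)] 95.8
[0.01, 0.09, 0.12, np.float64(-0.035)] 97.2
```

{"name": "move_arm", "arguments": {
  "commands": [
    [[0.03, 0.05, 0.13, -0.035], [0.02, 0.09, 0.1, -0.035], [0.02, 0.09, 0.11, -0.035], [0.02, 0.09, 0.11, -0.035]]
  ]
}}

```text
clock: 20.55
tool_pos: [0.4062, 0.091, 0.0928]
orientation: [-18.9, 28.4, -90.7]
force: [-0.7, 2.3, 3.2]
opening: 0.0622
```

{"name": "move_arm", "arguments": {
  "commands": [
    [[0.02, 0.09, 0.12, -0.035], [0.02, 0.09, 0.12, -0.035], [0.01, 0.09, 0.12, -0.035], [0.01, 0.09, 0.12, -0.035]]
  ]
}}

```text
clock: 20.95
tool_pos: [0.4113, 0.089, 0.0952]
orientation: [-26.9, 28.4, -90.7]
force: [-0.7, 2.1, 1.6]
opening: 0.0617
```

```bash
python3 tip.py 133 8 0
```

```text
phi 116.92201336743464 dev mm [0.3 0.5 0.2]
[0.06, 0.05, 0.11, np.float64(-0.035)] 98.5
[0.01, 0.08, 0.12, np.float64(-0.035)] 99.9
[0.01, 0.08, 0.12, np.float64(-0.035)] 101.2
[0.01, 0.08, 0.11, np.float64(-0.035)] 102.5
[0.01, 0.08, 0.12, np.float64(-0.035)] 103.8
[0.01, 0.08, 0.11, np.float64(-0.035)] 105.1
[0.0, 0.07, 0.12, np.float64(-0.035)] 106.3
[0.01, 0.07, 0.11, np.float64(-0.035)] 107.5
```

{"name": "move_arm", "arguments": {
  "commands": [
    [[0.03, 0.06, 0.12, -0.035], [0.01, 0.08, 0.12, -0.035], [0.01, 0.08, 0.12, -0.035], [0.01, 0.08, 0.11, -0.035], [0, 0, 0, 0]]
  ]
}}

```text
clock: 21.45
tool_pos: [0.4164, 0.0873, 0.097]
orientation: [-34.9, 28.4, -90.7]
force: [0.5, 2.8, 0.6]
opening: 0.0617
```

{"name": "move_arm", "arguments": {
  "commands": [
    [[0.01, 0.08, 0.12, -0.035], [0.01, 0.08, 0.11, -0.035], [0, 0.07, 0.12, -0.035], [0.01, 0.07, 0.11, -0.035], [0, 0, 0, 0], [0, 0, 0, 0]]
  ]
}}

```text
clock: 22.05
tool_pos: [0.4215, 0.0861, 0.0982]
orientation: [-42.8, 28.4, -90.7]
force: [2.4, 4.7, 3.0]
opening: 0.0619
```

```bash
python3 tip.py 149 8 0;python3 - <<'E'
from h import *
for n in("scene","top"):
    pic,d=snapshot(n)
    if n=="scene": a=cv2.resize(pic[80:250,200:400,::-1],None,fx=2.2,fy=2.2)
    else: b=cv2.resize(pic[170:340,220:370,::-1],None,fx=2.2,fy=2.2)
cv2.imwrite("pics/s5.png",np.hstack([a,b]))
E
```

```text
phi 132.78192252990692 dev mm [ 0.4  0.3 -0.1]
[0.03, 0.03, 0.11, np.float64(-0.035)] 108.6
[0.01, 0.07, 0.11, np.float64(-0.035)] 109.8
[0.0, 0.06, 0.12, np.float64(-0.035)] 110.9
[-0.0, 0.06, 0.12, np.float64(-0.035)] 112.0
[0.01, 0.06, 0.11, np.float64(-0.035)] 113.0
[-0.0, 0.05, 0.11, np.float64(-0.035)] 114.0
[-0.0, 0.05, 0.11, np.float64(-0.035)] 115.0
[-0.0, 0.05, 0.11, np.float64(-0.035)] 115.9
```

View pics/s5.png

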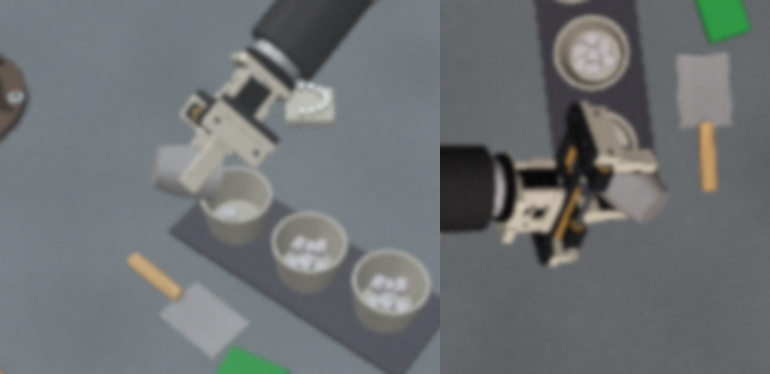

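Ingots are starting to appear in the crucible (left panel about (230,212)). The contact stays light, and I continue tipping with a slightly eased height.

{"name": "move_arm", "arguments": {
  "commands": [
    [[0, 0, 0.15, -0.035], [0.01, 0.06, 0.11, -0.035], [0, 0.05, 0.12, -0.035], [0, 0.05, 0.12, -0.035], [0, 0, 0, 0], [0, 0, 0, 0]]
  ]
}}

```text
clock: 22.75
tool_pos: [0.4256, 0.0842, 0.1001]
orientation: [-50.9, 28.4, -90.8]
force: [1.5, 2.5, 0.6]
opening: 0.062
```

{"name": "move_arm", "arguments": {
  "commands": [
    [[0, 0.05, 0.11, -0.035], [0, 0.04, 0.11, -0.035], [0, 0.04, 0.11, -0.035], [0, 0.04, 0.11, -0.035], [0, 0, 0, 0], [0, 0, 0, 0]]
  ]
}}

```text
clock: 23.35
tool_pos: [0.43, 0.0834, 0.1012]
orientation: [-58.9, 28.4, -90.8]
force: [2.2, 1.2, 0.4]
opening: 0.0615
```

```bash
python3 tip.py 165 8 0;python3 - <<'E'
from h import *
for n in("scene","top"):
    pic,d=snapshot(n)
    if n=="scene": a=cv2.resize(pic[110:210,230:350,::-1],None,fx=4,fy=4,interpolation=cv2.INTER_CUBIC)
    else: b=cv2.resize(pic[195:295,260:330,::-1],None,fx=4,fy=4,interpolation=cv2.INTER_CUBIC)
cv2.imwrite("pics/s6.png",np.hstack([a,b]))
E
```

```text
phi 148.8861121762195 dev mm [-0.9 -1.1  1.1]
[-0.04, 0.21, 0.11, np.float64(-0.035)] 116.7
[-0.0, 0.04, 0.11, np.float64(-0.035)] 117.6
[-0.0, 0.03, 0.11, np.float64(-0.035)] 118.3
[0.0, 0.03, 0.1, np.float64(-0.035)] 119.1
[0.0, 0.03, 0.1, np.float64(-0.035)] 119.7
[0.0, 0.02, 0.1, np.float64(-0.035)] 120.4
[0.0, 0.02, 0.1, np.float64(-0.035)] 120.9
[-0.0, 0.0, 0.1, np.float64(-0.035)] 121.4
```

View pics/s6.png

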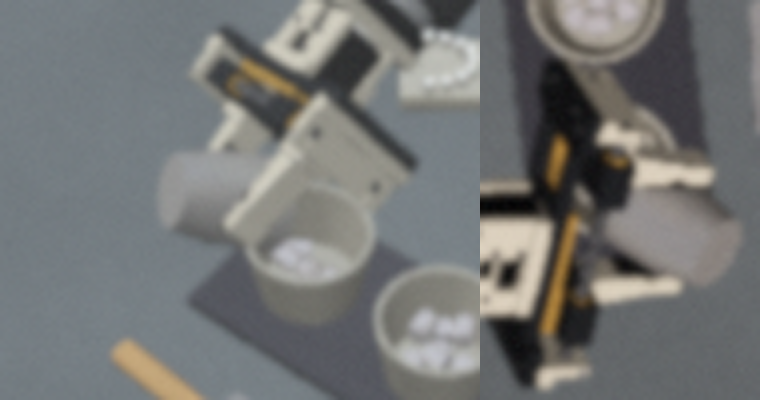

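Several ingots lie in the crucible (left panel about (305,258)). I tip a little further with a dwell, so any left in the cup slide out.

{"name": "move_arm", "arguments": {
  "commands": [
    [[0, 0.06, 0.1, -0.035], [0, 0.05, 0.1, -0.035], [0, 0.03, 0.1, -0.035], [0, 0.03, 0.1, -0.035], [0, 0.02, 0.1, -0.035], [0, 0, 0, 0], [0, 0, 0, 0], [0, 0, 0, 0]]
  ]
}}

```text
clock: 24.25
tool_pos: [0.4355, 0.0833, 0.1017]
orientation: [-68.9, 28.4, -90.8]
force: [1.6, 1.4, 0.4]
opening: 0.062
```

{"name": "move_arm", "arguments": {
  "commands": [
    [[0, 0, 0, 0], [0, 0, 0, 0], [0, 0, 0, 0], [0, 0, 0, 0], [0, 0, 0, 0], [0, 0, 0, 0], [0, 0, 0, 0]]
  ]
}}

```text
clock: 24.95
tool_pos: [0.4356, 0.0833, 0.1017]
orientation: [-69.0, 28.4, -90.8]
force: [1.9, 1.3, 0.6]
opening: 0.062
```

Run:
```python
from plan import *
s=now();print(s[1],s[2].as_euler('xyz',degrees=True),get_obs()['force'])
for v in([0,0,.01],[-.01,0,0],[0,-.01,0]):print(v,(s[2].inv().apply(v)*100).round(3))
```

```text
[0.43561175 0.08330714 0.10173153] [-68.98658445  28.37901665 -90.78340415] [1.94493423 1.28246061 0.57960788]
[0, 0, 0.01] [-0.475 -0.821  0.315]
[-0.01, 0, 0] [ 0.012 -0.365 -0.931]
[0, -0.01, 0] [ 0.88  -0.439  0.183]
```

{"name": "move_arm", "arguments": {
  "commands": [
    [[-0.2, -0.4, 0.15, 0], [-0.5, -0.8, 0.3, 0], [-0.5, -0.8, 0.3, 0], [-0.5, -0.8, 0.3, 0], [-0.5, -0.8, 0.3, 0], [-0.5, -0.8, 0.3, 0], [-0.5, -0.8, 0.3, 0], [0, 0, 0, 0]]
  ]
}}

```text
clock: 25.75
tool_pos: [0.4355, 0.0855, 0.1669]
orientation: [-68.9, 28.5, -90.7]
force: [-0.5, 0.8, -0.1]
opening: 0.0619
```

{"name": "move_arm", "arguments": {
  "commands": [
    [[-0.95, -1.65, 0.65, 0], [-0.95, -1.65, 0.65, 0], [0, -0.7, -1.8, 0], [0, -0.7, -1.8, 0], [0, -0.7, -1.8, 0], [0, -0.7, -1.8, 0], [0, 0, 0, 0], [0, 0, 0, 0]]
  ]
}}

```text
clock: 26.55
tool_pos: [0.3583, 0.0861, 0.2063]
orientation: [-69.0, 28.4, -90.7]
force: [-0.1, 0.1, -1.1]
opening: 0.062
```

Run:
```python
from h import *
o=get_obs();print(o['tool_pos'],o['orientation'],o['force'])
for n in("scene","top"):
    pic,d=snapshot(n)
    if n=="scene": a=cv2.resize(pic[110:210,230:350,::-1],None,fx=4,fy=4,interpolation=cv2.INTER_CUBIC)
    else: b=cv2.resize(pic[195:295,260:330,::-1],None,fx=4,fy=4,interpolation=cv2.INTER_CUBIC)
cv2.imwrite("pics/s7.png",np.hstack([a,b]))
```

```text
[0.35833024 0.08607231 0.2063122 ] [-68.98475249  28.38784142 -90.72344085] [-0.11937417  0.13293978 -1.09724033]
```

View pics/s7.png

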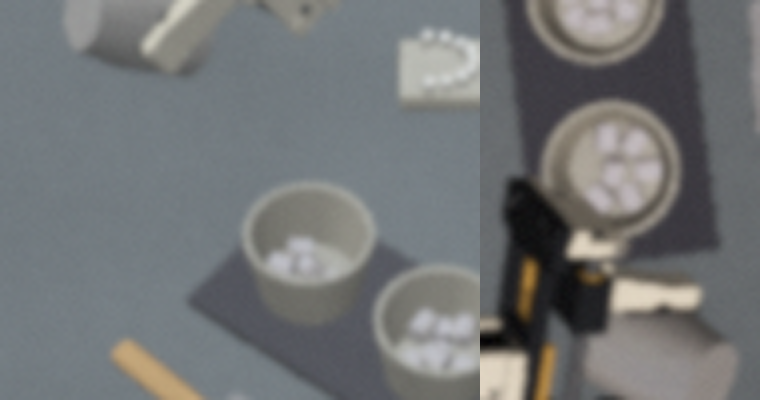

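The top view shows six ingots in the crucible (right panel around (625,168)). The load fell from about 2.8 N to 1.1 N, so the cup is empty. Next I turn it upright and carry it back.

{"name": "move_arm", "arguments": {
  "commands": [
    [[0, 0, 0, 0.14], [0, 0, 0, 0.14], [0, 0, 0, 0.14], [0, 0, 0, 0.14], [0, 0, 0, 0.14], [0, 0, 0, 0.14], [0, 0, 0, 0.14], [0, 0, 0, 0.14]]
  ]
}}

```text
clock: 27.45
tool_pos: [0.3586, 0.0856, 0.2062]
orientation: [-4.5, 28.4, -90.8]
force: [-0.8, -0.2, -0.5]
opening: 0.0618
```

{"name": "move_arm", "arguments": {
  "commands": [
    [[0, 0, 0, 0.14], [0, 0, 0, 0.14], [0, 0, 0, 0.14], [0, 0, 0, 0.14], [0, 0, 0, 0.14], [0, 0, 0, 0.14], [0, 0, 0, 0.14], [0, 0, 0, 0.14]]
  ]
}}

```text
clock: 28.25
tool_pos: [0.3586, 0.0856, 0.2062]
orientation: [59.7, 28.4, -90.8]
force: [0.1, -0.9, -1.4]
opening: 0.0619
```

{"name": "move_arm", "arguments": {
  "commands": [
    [[0, 0, 0, 0.14], [0, 0, 0, 0.14], [0, 0, 0, 0.14], [0, 0, 0, 0.115], [0, 0, 0, 0], [0, 0, 0, 0]]
  ]
}}

```text
clock: 28.85
tool_pos: [0.3585, 0.0857, 0.2062]
orientation: [89.8, 28.4, -90.8]
force: [0.0, 0.2, -1.2]
opening: 0.0618
```

Run:
```python
from plan import *
s=now();print(s[0],s[1],s[2].as_euler('xyz',degrees=True))
s=goto(s,[.5968,-.275,.19],16)
s=goto(s,[.5968,-.275,.045],7)
```

```text
[ 68.21399145  22.88166702 -36.30588479  18.34959599 -90.73262645
 -79.24830027] [0.35846261 0.08570705 0.20619581] [ 89.80846921  28.36996241 -90.82357996]
rows 16 [ 2.01  0.98 -1.52] 0
  steps [0.4  0.09 0.14 0.27 0.13 0.07] bad [] q [ 13.  26. -42.  67. -68. -67.] tcp [ 0.597 -0.275  0.191] ori [ 89.8  28.4 -90.8] wrist [0.42 0.09 0.31] elbow [0.26 0.06 0.74]
rows 7 [ 0.99 -1.83 -0.  ] 0
  steps [0.05 0.2  0.07 0.12 0.08 0.19] bad [] q [ 10.  39. -46.  77. -63. -84.] tcp [ 0.597 -0.275  0.045] ori [ 89.8  28.4 -90.8] wrist [0.41 0.07 0.21] elbow [0.37 0.06 0.67]
```

{"name": "move_arm", "arguments": {
  "commands": [
    [[2, 1, -1.5, 0], [2, 1, -1.5, 0], [2, 1, -1.5, 0], [2, 1, -1.5, 0], [2, 1, -1.5, 0], [2, 1, -1.5, 0], [2, 1, -1.5, 0], [2, 1, -1.5, 0]]
  ]
}}

```text
clock: 29.65
tool_pos: [0.4764, -0.0956, 0.2006]
orientation: [89.8, 28.4, -90.8]
force: [0.0, -0.3, -1.6]
opening: 0.0621
```

{"name": "move_arm", "arguments": {
  "commands": [
    [[2, 1, -1.5, 0], [2, 1, -1.5, 0], [2, 1, -1.5, 0], [2, 1, -1.5, 0], [2, 1, -1.5, 0], [2, 1, -1.5, 0], [2, 0.9, -1.6, 0], [2, 0.8, -1.6, 0]]
  ]
}}

```text
clock: 30.45
tool_pos: [0.5958, -0.2749, 0.1922]
orientation: [89.8, 28.4, -90.8]
force: [0.4, 0.0, -0.5]
opening: 0.0619
```

{"name": "move_arm", "arguments": {
  "commands": [
    [[0.9, -1.7, 0, 0], [0.9, -1.7, 0, 0], [0.9, -1.7, 0, 0], [0.9, -1.7, 0, 0], [0.9, -1.7, 0, 0], [0.9, -1.7, 0, 0], [0, 0, 0, 0], [0, 0, 0, 0]]
  ]
}}

```text
clock: 31.25
tool_pos: [0.5952, -0.273, 0.077]
orientation: [89.8, 28.3, -90.8]
force: [0.4, -0.8, -1.3]
opening: 0.0618
```

Run:
```python
from plan import *
s=now();print(s[1],s[2].as_euler('xyz',degrees=True),get_obs()['force'])
print((s[2].inv().apply([.5968,-.275,.0395]-s[1])*100).round(2))
```

```text
[ 0.59524693 -0.27297177  0.07695267] [ 89.83670372  28.34883786 -90.83271809] [ 0.36593295 -0.80217911 -1.32769156]
[ 1.95 -3.2  -0.17]
```

{"name": "move_arm", "arguments": {
  "commands": [
    [[0.5, -0.8, -0.05, 0], [0.5, -0.8, -0.05, 0], [0.5, -0.8, -0.05, 0], [0.2, -0.4, 0, 0], [0.2, -0.4, 0, 0], [0, 0, 0, 0], [0, 0, 0, 0]]
  ]
}}

```text
clock: 31.95
tool_pos: [0.5968, -0.2742, 0.0398]
orientation: [90.0, 28.4, -90.8]
force: [0.3, -0.5, -0.6]
opening: 0.0619
```

{"name": "move_arm", "arguments": {
  "commands": [
    [[0.05, -0.09, 0, 0], [0.05, -0.09, 0, 0], [0, 0, 0, 0], [0, 0, 0, 0]]
  ]
}}

```text
clock: 32.35
tool_pos: [0.5969, -0.2742, 0.0378]
orientation: [90.0, 28.4, -90.8]
force: [0.3, 0.3, -1.5]
opening: 0.0619
```

{"name": "move_arm", "arguments": {
  "commands": [
    [[0.05, -0.09, 0, 0], [0, 0, 0, 0], [0, 0, 0, 0]]
  ]
}}

```text
clock: 32.65
tool_pos: [0.5968, -0.2742, 0.0367]
orientation: [90.0, 28.4, -90.8]
force: [0.2, -0.4, -0.9]
opening: 0.0618
```

{"name": "move_arm", "arguments": {
  "commands": [
    [[0.03, -0.05, 0, 0], [0, 0, 0, 0], [0, 0, 0, 0]]
  ]
}}

```text
clock: 32.95
tool_pos: [0.5969, -0.2744, 0.0365]
orientation: [90.0, 28.3, -90.8]
force: [-0.7, 1.3, 3.0]
opening: 0.0619
```

The cup is standing on the plate (about 4 N). I release, then back out along the tool axis.

{"name": "move_arm", "arguments": {
  "commands": [
    [[0, 0, 0, 0], [0, 0, 0, 0], [0, 0, 0, 0], [0, 0, 0, 0], [0, 0, 0, 0], [0, 0, 0, 0]]
  ],
  "jaw": 8.7
}}

```text
clock: 33.55
tool_pos: [0.5968, -0.2743, 0.0361]
orientation: [90.0, 28.4, -90.8]
force: [0.2, -0.4, 0.4]
opening: 0.0871
```

{"name": "move_arm", "arguments": {
  "commands": [
    [[-0.5, 0, 0, 0], [-1, 0, 0, 0], [-2, 0, 0, 0], [-2, 0, 0, 0], [-2, 0, 0, 0], [-2, 0, 0, 0], [-2, 0, 0, 0], [-1, 0, 0, 0]]
  ]
}}

```text
clock: 34.35
tool_pos: [0.5991, -0.1618, 0.0964]
orientation: [90.1, 28.4, -90.6]
force: [-0.5, 0.0, 0.2]
opening: 0.0872
```

{"name": "move_arm", "arguments": {
  "commands": [
    [[-1, 1.8, 0, 0], [-1, 1.8, 0, 0], [-1, 1.8, 0, 0], [-1, 1.8, 0, 0], [-1, 1.8, 0, 0], [-1, 1.8, 0, 0], [0, 0, 0, 0], [0, 0, 0, 0]]
  ]
}}

```text
clock: 35.15
tool_pos: [0.5982, -0.1627, 0.2192]
orientation: [90.1, 28.4, -90.8]
force: [-0.7, 0.2, -1.0]
opening: 0.0869
```

Run:
```python
from h import *
pic,d=snapshot("scene");cv2.imwrite("pics/s8.png",pic[:,:,::-1])
pt,dt=snapshot("top");cv2.imwrite("pics/t8.png",cv2.resize(pt[90:310,190:490,::-1],None,fx=2.5,fy=2.5))
for n,dd,(u,v) in(("scene",d,(219,305)),("top",dt,(441,186))):
    W=cloud(n,dd);w=W[v-28:v+29,u-28:u+29].reshape(-1,3);w=w[(w[:,2]>.071)&(w[:,2]<.09)];print(n,w.mean(0),circ(w[:,:2]))
for n in("scene","top"):  # change of the bystanders
    dd=d if n=="scene" else dt; W=cloud(n,dd)
    for k,(u,v) in dict(top=dict(jar=(366,125),bowl=(416,127),wax=(347,173),model=(212,266),brush=(420,285)),scene=dict(jar=(338,291),bowl=(292,338),wax=(314,252),model=(341,128),brush=(184,232)))[n].items():
        w=W[v-24:v+25,u-24:u+25].reshape(-1,3);w=w[~np.isnan(w[:,0])];w=w[np.hypot(*(w[:,:2]-W[v,u,:2]).T)<.065];zt=np.percentile(w[:,2],99);print(n,k,w[w[:,2]>zt-.008].mean(0).round(3))
```

```text
scene [ 0.59778053 -0.26082837  0.07693648] (array([ 0.59815752, -0.26023268]), np.float64(0.029220506043000288))
top [ 0.59748566 -0.25912386  0.07789257] (array([ 0.59818043, -0.257724  ]), np.float64(0.02921489660277047))
scene jar [ 0.759 -0.061  0.085]
scene bowl [ 0.753 -0.196  0.043]
scene wax [ 0.64  -0.013  0.022]
scene model [0.623 0.092 0.404]
scene brush [ 0.353 -0.206  0.018]
top jar [ 0.694 -0.075  0.28 ]
top bowl [ 0.762 -0.199  0.044]
top wax [0.602 0.045 0.382]
top model [0.395 0.366 0.026]
top brush [ 0.334 -0.201  0.019]
```

View pics/t8.png

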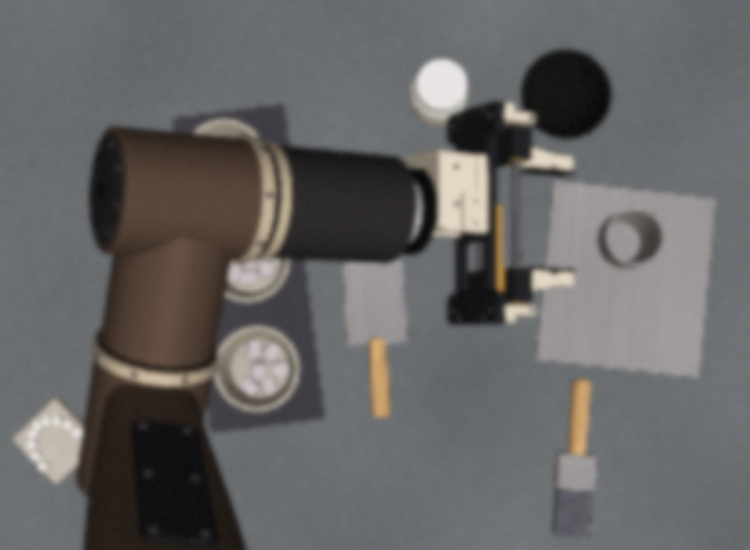

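View pics/s8.png

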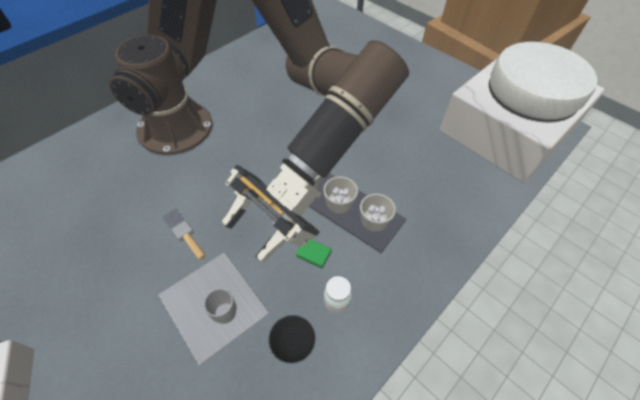

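The cup stands upright and empty on the plate (top crop (630,240)). Six ingots are in the crucible (crop (262,367)), and everything I can see is where it was. I hand in.

```bash
python3 -c "
from plant import close_job
print(close_job())"
```

```text
the job is handed in; nothing more can be done
None
```

The job is done and handed in at about 35 s of the 72 s allowed. All six ingots are in the empty crucible, the one nearest the robot. The empty cup stands upright on the plate, about 1–2 mm from where it started.

- **Tilting the tool:** the moves only allow a turn about the tool's x axis. I therefore pushed the arm past its reach in free space until the tool lay about 28° below horizontal, then gripped the cup from the side.
- **Pouring:** I tilted the loaded cup to about 73° and lowered it in 1 mm steps until the lip rested on the rim with about 2 N. Then I tipped it there to about 120°. The contact force stayed around 10 N or less.
- **Lip position:** while tipping, the lip slid part of the way around the rim, because the tool's slope turns the pouring direction. I moved it on purpose so the ingots fell inside.
- **Checks that passed:**
  - The top view shows six ingots in the crucible.
  - The load in the gripper fell from about 2.8 N to 1.1 N.
  - The cup's rim measured 77–78 mm up in both views, against 79 mm expected.
- **Bystanders:** the jar, bowl, wax, model and brush measured within about 6 mm of their first readings in at least one view, which I put down to noise. The arm hid the jar and wax in the top view, and the model and the empty crucible in the scene view. The spatula was checked by eye only, in the top view.
- **Failed checks:** none.

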